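Turn over the reversible display plate, cam it tight and load it

ROBOT

A 6-joint arm with a two-finger parallel gripper is mounted at the origin on the work surface. World frame = base frame: x ahead of the robot, y to its left, z up, the work surface at z = 0. Lengths are in m, angles in rad, forces in N, time in s.
With the tool pointing down it reaches from about 0.325 to 0.875 m from the base axis. Payload 4.4 kg.
Tool frame: the origin (TCP) lies at the very end of the fingers, on their centre line; the grasp point (between the pads) lies 19 mm behind it; z points along the fingers, y is the direction in which the jaws open and shut (so a half turn about z gives the same grasp; the last joint's range is limited). The gripper opens to 85 mm and grips with 20 to 120 N. Pads are 22 mm wide; open, the fingers measure 114 mm over their backs; the gripper's body (76 mm by 85 mm) begins 54 mm behind the grasp point. The pads swing forward as they close: fully open they stand 13 mm farther back than shut.
Start: joints at [-1.288, 0.207, 1.542, -0, 1.393, -0.15], TCP at [0.242, -0.522, 0.231] pointing down, gripper open.
Joint ranges: [-2.73, 2.73], [-0.86, 2.22], [0.23, 2.46], [-1.11, 4.25], [0.08, 2.63], [-2.82, 2.82]. Speed limits (rad/s): [2.79, 2.79, 3.14, 3.14, 3.14, 3.14].

INTERFACE

Orientations are given as a unit quaternion [w, x, y, z].
In Python, from bench import r gives the robot as it stands.
- The arm moves only by the tool apply_moves, never from a script. Its argument "increments" is a list of rows, each an object of numbers: "dx", "dy", "dz": the shift along the world's x, y, z in cm; "twist": the turn about the world's z in degrees. A call has 1 to 10 rows; each row is the pose to reach, as a shift and turn from the pose commanded when the call began; what a row does not reach only later rows make up. A row lasts 1/10 s, in which the tool goes at most 50 mm and 8.59 degrees, less where a joint would pass 70% of its speed; a pose out of reach is approached as far as the arm can. A call with a gripper value outside its range is refused whole. "claw" is the closure, from 0 (fully open) to 1 (shut), set as the call begins (left out, the last holds). The fingers move at their own pace and stop on an object; "grip_force" is the grip in N (left out, the last holds). Time passes only in rows, so rows that repeat a pose let the fingers close. It gives the time, the measured TCP pose, the force and the opening at its end, in the units of the state.
- r.get_obs(): the state, without advancing time (a new reading comes with each control period).
- r.get_image(name): name is "scene" or "top"; returns the picture (384x512x3 uint8, red, green, blue); there is no depth.
- r.calibration(name): a dict with "vfov" (degrees; the focal length in pixels is half the picture's height over the tangent of half this angle, whatever the lens; pixels are square), "cx", "cy" (the principal point, pixels), "dist" ([k1, k2, p1, p2, k3] as OpenCV has them; the pictures are not rectified), "rvec" (rotation vector, rad) and "tvec" (3), from world to camera coordinates, as OpenCV has them. Camera axes: x right, y down, z forward; pixel columns grow to the right and rows downward; lengths in m; the calibration is good to about 2 mm. A picture is of the moment at which its call begins. calibration takes no time and is no camera call.
- r.hand_in(): hands the job in, once; it reports no verdict.
The state is a dict: "time": time; "joint_pos": joint angles; "qd": joint speeds; "effort": joint torques, N m; "position": TCP position; "ee_rot": TCP orientation; "contact_force": force on the tool from outside, world axes, zero at the start; "ft_torque": the same for the moment, N m; "grip_width": opening from 0.0 (shut) to 1.0 (fully open).
Only numpy, scipy, OpenCV 4.12 (cv2) and the standard library are available. Lean on these libraries where they do the work, as an engineer would, in place of code of your own. Each camera call takes 0.05 s, during which the arm holds its last target.

TASK

Change over the counter display: turn the black cam knob back to its open end, take the reversible plywood plate off the two pins of the display stand, turn it over so that the face with the two wooden fences is up, and seat it fully down, flat, on both pins again (the pins differ in thickness, so it fits one way round only). Then turn the cam knob forward until its off-centre lobe bears firmly on the plate's edge, and after that stand every cleaning product that is waiting on the robot's left (two or three of: carton, bottle, tin, tub) upright on the plate between the fences. Do not knock the other things on the counter about.

Things in the scene. Friction and masses are not known exactly. Their poses are not given: they have to be found in the camera images.
- stand: grey metal display stand, fixed. Origin on the counter under the middle of its plinth, z up. Base slab x -90..100, y -80..130 mm, 20 mm high. Plinth x -79..75, y -42..42, flat top at z 45. Low back stop wall at x 92..100, y -60..60, up to z 85. Cam ear at y 61..109, x -25..25, up to z 44; the cam's upright axis is at x 0, y 85
- thick_pin (a point): tip of the thick steel pin, 17 mm diameter, at x +55, y 0 of the stand. Both pins rise 11 mm from the plinth's top (tip at z 56), straight for 5.5 mm, then tapering to half their diameter
- thin_pin (a point): tip of the thin steel pin, 11 mm diameter, at x -55, y 0 of the stand, shaped like the thick one
- plate: reversible plywood plate, 0.22 kg (centre of mass at x -52), starts plain face up on the stand. Origin at the middle of the main part, at half thickness; x along it, y across, z out of the PLAIN face. Main part 160 by 110 by 12 mm; the other face has fences along both long edges (y +-47..55, z -6..-20). Through holes at y 0: 20 mm dia at x +55, 14 mm dia at x -55. Seated, its origin is over the stand's at z 51
- tongue (a point): a good grip point on the plate's heavy steel tongue: at x -110 of the plate, half thickness, axes as the plate's. The tongue is 50 mm wide (y), 24 mm thick (z +-12) and runs from the main part's -x end, x -80..-130. Seated either face up, it points to the stand's -x and hangs free beyond the plinth: fingers can close on its width, leaning outwards 45 degrees
- rest: dark steel slotted rest, fixed, to stand the plate in on its end, tongue up, while changing grip (optional). Origin on the counter under its middle, x along the slot, z up. Slot 16 mm wide (y), floor at z 12, walls x -38..38, y +-8..20, up to z 70, mouth flaring to about 35 mm at z 88; a standing plate's fences pass outside the walls' ends. The plate may lean up to 0.07 rad in it
- cam (a joint): turn of the cam knob (steel disc, 28 mm radius, 6 mm off its axis, level with the plate's edge), rad, 0 to 1.9, starts nearly tight at 0.85 to 1.0; 0 is its open end stop; grows counter-clockwise seen from above, bringing the lobe to the plate. It touches at 0.8 to 1.4 and has the plate (3 mm play) hard against the pins by 1.4 to 1.6; then torque rises steeply. Friction 0.15 N m; stays where left
- cam_bar (a point): middle of the black grip bar (44 long, 13 thick, 22 mm high), on the cam's axis, 102 mm above the counter. Its frame turns with the knob and has the stand's axes at joint 0; the bar lies along the direction 1.45 rad clockwise (seen from above) of the frame's x axis, so it is parallel to the plate's edge when tight
- carton: cardboard carton 46 (x) by 56 (y) by 60 mm high, 0.2 kg; origin at the centre of its underside, z up. May be absent
- bottle: squat white bottle, body 48 mm diameter up to z 46, shoulder, 26 mm cap, 68 mm high, 0.2 kg; origin at the centre of its underside, z up. May be absent
- tin: metal tin 48 mm diameter, 60 mm high, 0.22 kg; origin at the centre of its underside, z up. May be absent
- tub: white tub, 47 mm diameter up to z 46, grey lid 49 mm diameter above, 60 mm high, 0.2 kg; origin at the centre of its underside, z up. May be absent
- tape: bystander: roll of clear tape, 90 mm diameter
- marker_cup: bystander: grey cup with markers, 76 mm diameter, 125 mm high with the markers
- label_stack: bystander: stack of paper labels 70 by 110 by 20 mm
- scanner: bystander: hand scanner lying down, 90 mm head
- sponge_pack: bystander: pack of sponges 100 by 70 by 40 mm
- stapler: bystander: black stapler 130 by 30 by 40 mm
Things that resemble listed ones, but are neither listed nor needed, are in the scene too. What is meant by the carton is not green or purple, and is the larger of those in its own colour.

How it is judged:
On the way, in this order (a step that is already met when the one before it is completed fails the run):
1. the cam knob is turned back to its open end (value of joint cam below 0.3 rad), for 0.2 s.
2. the plate is lifted clear of the stand's pins (z of plate in the frame of stand above 0.08 m), for 0.2 s.
3. the plate is seated on both pins again with the fenced face up (angle between plate's own z axis and vertical above 3.1066 rad and z of plate in the frame of stand between 0.048 and 0.0535 m and horizontal distance between plate and stand below 0.005 m and angle between the x axis of plate and the x axis of stand, either way round below 0.06 rad), for 0.3 s.
4. the cam's lobe bears on the seated plate's edge (all of step 3 and contact force between cam and plate above 4 N), for 0.3 s.
5. all the products present stand on the plate (angle between each of carton, bottle, tin, tub's own z axis and vertical below 0.1 rad and z of carton in the frame of plate between -0.011 and -0.002 m and x of carton in the frame of plate between -0.08 and 0.08 m and y of carton in the frame of plate between -0.035 and 0.035 m and z of bottle in the frame of plate between -0.011 and -0.002 m and x of bottle in the frame of plate between -0.08 and 0.08 m and y of bottle in the frame of plate between -0.035 and 0.035 m and z of tin in the frame of plate between -0.011 and -0.002 m and x of tin in the frame of plate between -0.08 and 0.08 m and y of tin in the frame of plate between -0.035 and 0.035 m and z of tub in the frame of plate between -0.011 and -0.002 m and x of tub in the frame of plate between -0.08 and 0.08 m and y of tub in the frame of plate between -0.035 and 0.035 m), for 0.2 s.
At the end, for the whole second after the job is handed in: Plate fenced face up, flat within 2 degrees, fully down on both pins (height within 2.5 mm, place within 5 mm); cam presses on it with over 4 N; every product present stands upright on the plate's main part, within 35 mm of its centre line; all at rest (all of step 4 and all of step 5 and linear speed of plate below 0.02 m/s and linear speed of each of carton, bottle, tin, tub below 0.03 m/s); the robot touches nothing.
It fails at once if one of the other things on the counter is knocked more than 5 cm aside (distance of any of tape, marker_cup, label_stack, scanner, sponge_pack, stapler from where it was at the start of the episode above 0.05 m).
Of carton, bottle, tin, tub only 2 to 3 are there at a start; the rules pass over those that are not, and their reading is None.
At some moment in a run one of carton, bottle, tin, tub may be knocked a few centimetres aside while the robot is not near it.
It also fails if it takes over 192 s, if anything falls off the work surface, if the arm or the gripper's body presses on something with over 40 N, if the wrist force passes 120 N, or if a joint passes its speed limit or range.

## Working session

There is one attempt and no reset: what is moved stays moved. The work goes in short steps, Python scripts to look and compute and a tool call to move; the robot and the scene stay as the last step left them, time stands still between calls to the robot, and variables do not carry over. Pictures are saved under pics/ and viewed, and the job is handed in when it is done.

Besides the shell and the picture viewer there is one more tool, called in YAML: its name, and indented under it one key for each argument. apply_moves: Moves the arm, as the interface text tells. Its arguments: {"type":"object","properties":{"increments":{"type":"array","items":{"type":"object","properties":{"dx":{"type":"number"},"dy":{"type":"number"},"dz":{"type":"number"},"twist":{"type":"number"}}}},"claw":{"type":"number"},"grip_force":{"type":"number"}},"required":["increments"]}

```bash
ls -la; mkdir -p pics; cat > h.py <<'E'
import numpy as np, cv2
from bench import r
def K(n):
    c=r.calibration(n); f=192/np.tan(np.radians(c['vfov'])/2)
    return np.array([[f,0,c['cx']],[0,f,c['cy']],[0,0,1.]]),np.array(c['dist'],float),cv2.Rodrigues(np.array(c['rvec'],float))[0],np.array(c['tvec'],float)
def ray(n,uv):
    k,d,R,t=K(n); p=cv2.undistortPoints(np.array(uv,float).reshape(-1,1,2),k,d).reshape(-1,2)
    return -R.T@t, np.c_[p,np.ones(len(p))]@R
def onz(n,uv,z):
    o,d=ray(n,uv); return o+d*((z-o[2])/d[:,2])[:,None]
def proj(n,P):
    k,d,R,t=K(n); return cv2.projectPoints(np.array(P,float).reshape(-1,1,3),cv2.Rodrigues(R)[0],t,k,d)[0].reshape(-1,2)
def tri(uva,uvb):
    (o1,d1),(o2,d2)=ray('scene',uva),ray('top',uvb); out=[]
    for a,b in zip(d1,d2):
        a=a/np.linalg.norm(a);b=b/np.linalg.norm(b)
        s=np.linalg.lstsq(np.c_[a,-b],o2-o1,rcond=None)[0]; p,q=o1+a*s[0],o2+b*s[1]; out.append([*((p+q)/2),np.linalg.norm(p-q)])
    return np.array(out)
def shot(tag,names=('scene','top')):
    for n in names:
        im=r.get_image(n); np.save(f'pics/{tag}_{n}.npy',im); cv2.imwrite(f'pics/{tag}_{n}.png',im[...,::-1])
def crop(tag,n,x0,y0,x1,y1,s):
    im=np.load(f'pics/{tag}_{n}.npy')[y0:y1,x0:x1,::-1]
    cv2.imwrite(f'pics/{tag}_{n}_c{x0}_{y0}.png',cv2.resize(im,None,fx=s,fy=s,interpolation=cv2.INTER_CUBIC))
def st():
    o=r.get_obs(); print('t',round(o['time'],2),'p',np.round(o['position'],4),'q',np.round(o['ee_rot'],3),'F',np.round(o['contact_force'],1),'T',np.round(o['ft_torque'],2),'g',round(o['grip_width'],3),'j',np.round(o['joint_pos'],2))
E
python3 -c "
from h import *
shot('a'); st()
for n in ('scene','top'):
  k,d,R,t=K(n); print(n,k[0,0],d,np.round(-R.T@t,3))
"
```

```text
total 12
drwxr-xr-x  3 agent agent 4096 Dec  6 21:14 .
drwxr-xr-x 23 root  root  4096 Dec  6 21:14 ..
drwxr-xr-x  2 agent agent 4096 Dec  6 21:14 pics
t 0.1 p [ 0.2415 -0.5211  0.2302] q [-0.001  0.977  0.215 -0.   ] F [ 1.1 -0.1  0.3] T [-0.06  0.01  0.02] g 1.001 j [-1.29  0.21  1.54  0.    1.39 -0.15]
scene 380.7585532627036 [-0.12933485  0.          0.          0.          0.        ] [1.257 0.561 0.797]
top 441.30058874374924 [-0.00312245  0.          0.          0.          0.        ] [0.206 0.06  1.578]
```

View pics/a_scene.png

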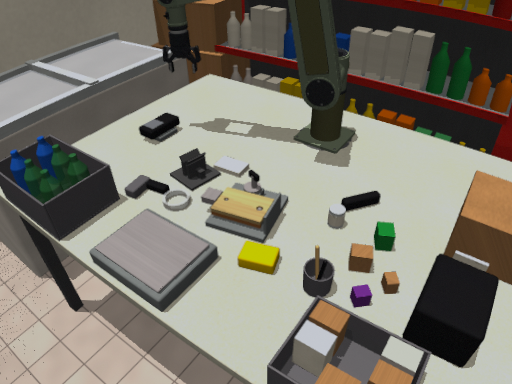

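View pics/a_top.png

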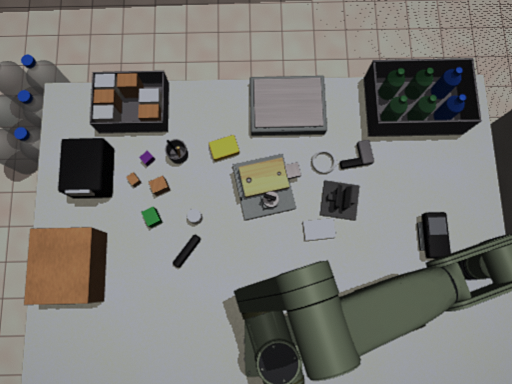

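```bash
python3 -c "
from h import *
crop('a','top',215,135,385,255,4.6)
crop('a','top',115,140,235,280,4.2)
crop('a','scene',160,130,310,250,5)
crop('a','scene',300,180,420,310,4.5)
"
```

```text
(no output)
```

View pics/a_top_c215_135.png

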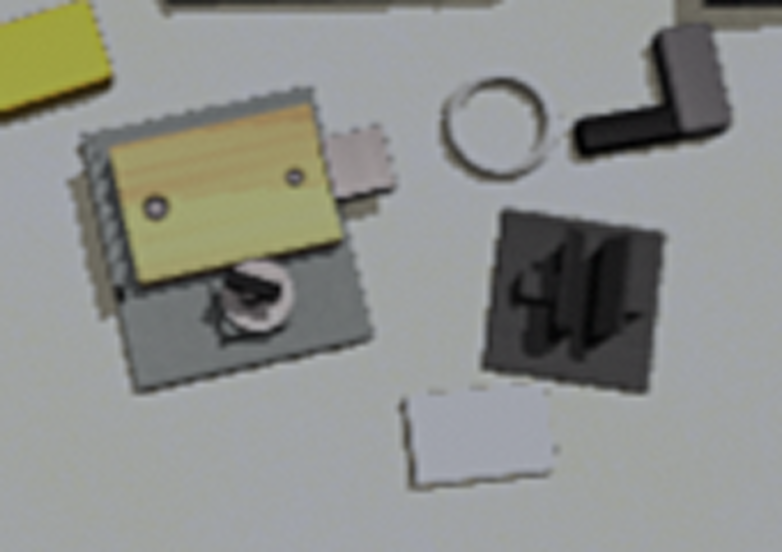

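View pics/a_scene_c160_130.png

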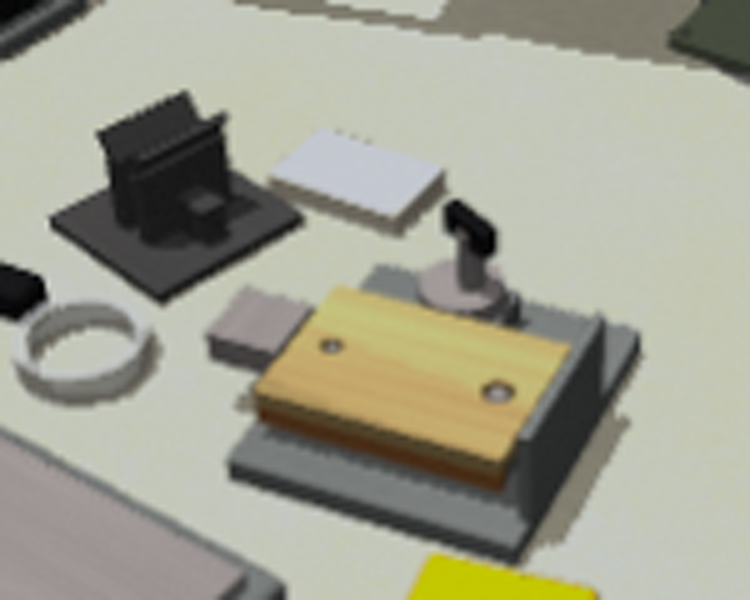

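View pics/a_top_c115_140.png

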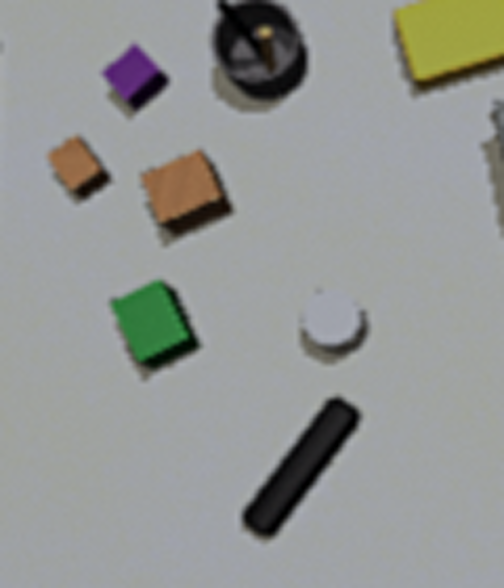

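View pics/a_scene_c300_180.png

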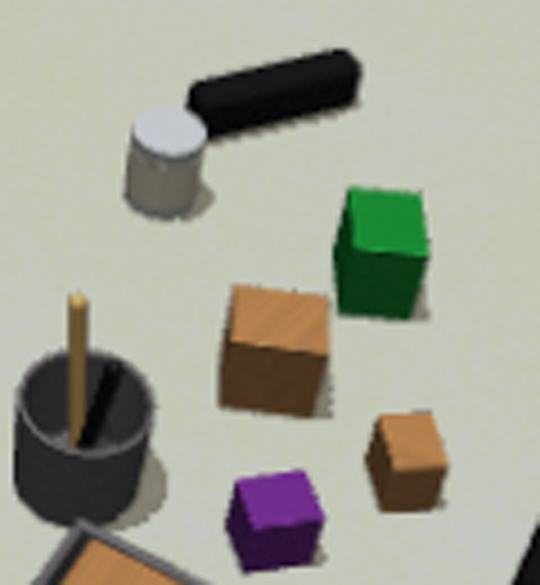

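```bash
python3 -c "
from h import *
p=onz('top',[(248.7,180.0),(278.9,173.5)],.0565); print(p, np.linalg.norm(p[0]-p[1]))
d=p[0]-p[1]; th=np.arctan2(d[1],d[0]); print('theta',np.degrees(th)); c=p.mean(0)
# refine thr with yellow plate contour
im=np.load('pics/a_top.npy'); hsv=cv2.cvtColor(im,cv2.COLOR_RGB2HSV)
m=cv2.inRange(hsv,(18,60,100),(32,255,255)); m[:,:232]=0;m[:,310:]=0;m[:150]=0;m[200:]=0
cn=max(cv2.findContours(m,0,1)[0],key=cv2.contourArea)[:,0,:]
rect=cv2.minAreaRect(onz('top',cn,.057)[:,:2].astype(np.float32)*1000); print('plate rect',rect)
def S(x,y,z): return [c[0]+np.cos(th)*x-np.sin(th)*y,c[1]+np.sin(th)*x+np.cos(th)*y,z]
ims=np.load('pics/a_scene.npy')
for n in ('top','scene'):
  a=cv2.resize(np.load(f'pics/a_{n}.npy')[...,::-1],None,fx=3,fy=3)
  for q in [(55,0,56),(-55,0,56),(0,85,102),(-110,0,63),(-130,25,63),(-130,-25,63),(-80,55,57),(80,-55,57),(100,60,85),(100,-60,85),(-90,-80,20),(100,-80,20),(-90,130,20),(100,130,20)]:
    u=proj(n,S(*[v/1000 for v in q]))[0]; cv2.circle(a,tuple(int(v*3+1) for v in u),3,(0,0,255),1)
  a=a[405:690,640:920] if n=='top' else a[380:760,550:930]
  cv2.imwrite(f'pics/ov_{n}.png',cv2.resize(a,None,fx=1.5,fy=1.5))
print(S(0,.085,.102),S(-.11,0,.051))
"
```

```text
[[ 0.56893722  0.06781015  0.0565    ]
 [ 0.59025799 -0.03997766  0.0565    ]] 0.10987623848001908
theta 101.18885531863107
plate rect ((580.956298828125, 15.451416015625), (109.94539642333984, 160.6158447265625), 11.48054027557373)
[np.float64(0.49621320944662267), np.float64(-0.0025774546710146916), 0.102] [np.float64(0.600942396907502), np.float64(-0.09399297465413353), 0.051]
```

View pics/ov_top.png

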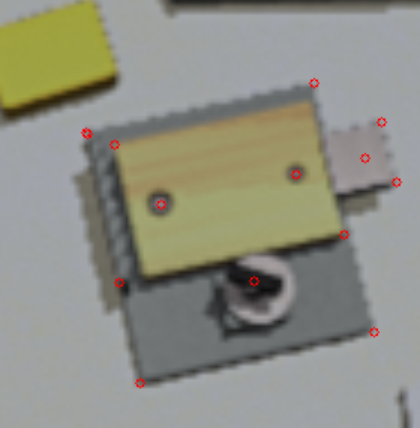

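View pics/ov_scene.png

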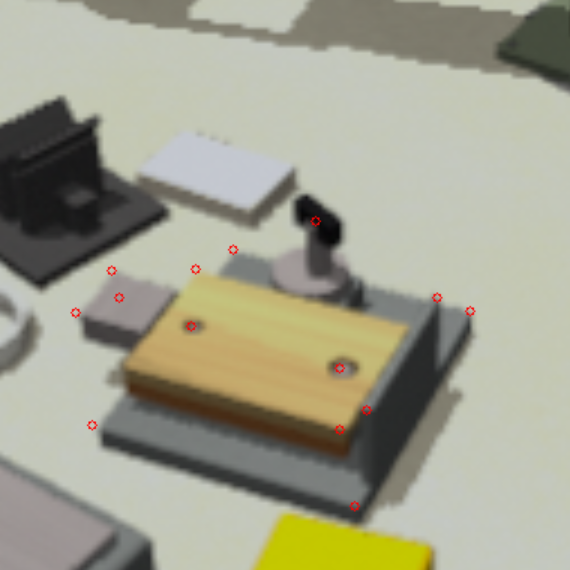

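```bash
python3 -c "
from h import *
for n,z,box in (('top',.113,(255,185,285,215)),('scene',.113,(243,165,265,185))):
  im=np.load(f'pics/a_{n}.npy').astype(int); x0,y0,x1,y1=box
  g=im.max(2); m=np.zeros(g.shape,np.uint8); m[y0:y1,x0:x1]=(g[y0:y1,x0:x1]<45)*255
  cn=max(cv2.findContours(m,0,1)[0],key=cv2.contourArea)[:,0,:]
  print(n,len(cn),cn.mean(0),cv2.minAreaRect(onz(n,cn,z)[:,:2].astype(np.float32)*1000))
"
```

```text
top 46 [265.54347826 196.13043478] ((497.59503173828125, 13.239831924438477), (66.86492156982422, 20.978063583374023), 67.70594787597656)
scene 27 [253.51851852 175.44444444] ((506.3065185546875, 7.670661926269531), (57.628570556640625, 19.63319206237793), 61.81918716430664)
```

apply_moves:
  increments:
    - {"dx":25.5,"dy":51.8,"dz":-3,"twist":40}
    - {"dx":25.5,"dy":51.8,"dz":-3,"twist":40}
    - {"dx":25.5,"dy":51.8,"dz":-3,"twist":40}
    - {"dx":25.5,"dy":51.8,"dz":-3,"twist":40}
    - {"dx":25.5,"dy":51.8,"dz":-3,"twist":40}
    - {"dx":25.5,"dy":51.8,"dz":-3,"twist":40}
    - {"dx":25.5,"dy":51.8,"dz":-3,"twist":40}
    - {"dx":25.5,"dy":51.8,"dz":-3,"twist":40}
    - {"dx":25.5,"dy":51.8,"dz":-3,"twist":40}
    - {"dx":25.5,"dy":51.8,"dz":-3,"twist":40}

```text
time: 1.1
position: [0.4624, -0.0717, 0.2051]
ee_rot: [0.0, 0.844, 0.536, -0.0]
contact_force: [-0.1, -0.9, 0.3]
grip_width: 1.0
```

apply_moves:
  increments:
    - {"dx":0,"dy":0}
    - {"dx":0,"dy":0}

```text
invalid input
```

apply_moves:
  increments:
    - {"dx":0,"dy":0,"dz":0,"twist":0}
    - {"dx":0,"dy":0,"dz":0,"twist":0}

```text
time: 1.3
position: [0.462, -0.0726, 0.2048]
ee_rot: [-0.0, 0.843, 0.538, -0.001]
contact_force: [-0.3, -0.2, -0.4]
grip_width: 0.995
```

```bash
python3 -c "
from h import *
st()"
```

```text
t 1.3 p [ 0.462  -0.0726  0.2048] q [-0.     0.843  0.538 -0.001] F [-0.3 -0.2 -0.4] T [ 0.   -0.02  0.05] g 0.995 j [-0.34  0.    1.82 -0.    1.32  0.09]
```

apply_moves:
  increments:
    - {"dx":3.4,"dy":7.0,"dz":0,"twist":3}
    - {"dx":3.4,"dy":7.0,"dz":-2,"twist":3}
    - {"dx":3.4,"dy":7.0,"dz":-6,"twist":3}
    - {"dx":3.4,"dy":7.0,"dz":-9,"twist":3}
    - {"dx":3.4,"dy":7.0,"dz":-12.2,"twist":3}
    - {"dx":3.4,"dy":7.0,"dz":-12.2,"twist":3}

```text
time: 1.9
position: [0.4913, -0.0048, 0.0788]
ee_rot: [-0.004, 0.831, 0.557, -0.004]
contact_force: [-0.6, 0.4, 0.7]
grip_width: 1.002
```

```bash
python3 -c "
from h import *
st();shot('b');crop('b','scene',190,100,310,230,4.5)"
```

```text
t 1.9 p [ 0.4913 -0.0048  0.0788] q [-0.004  0.831  0.557 -0.004] F [-0.6  0.4  0.7] T [-0.01  0.04  0.01] g 1.002 j [-0.19  0.23  1.87 -0.    1.06  0.2 ]
```

View pics/b_scene_c190_100.png

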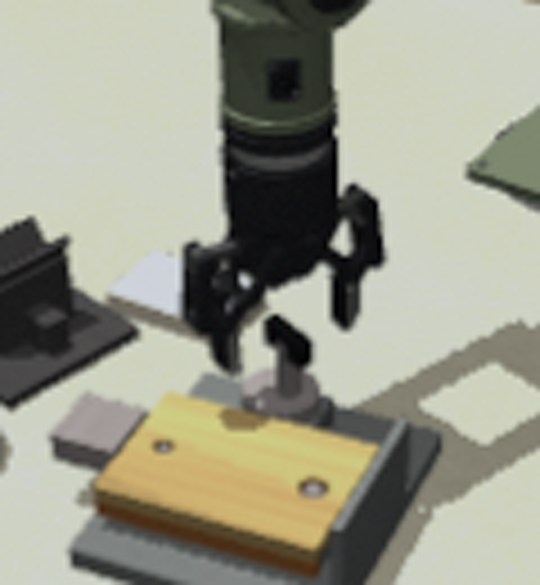

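apply_moves:
  increments:
    - {"dx":0.2,"dy":0,"dz":0.2,"twist":0}
    - {"dx":0.2,"dy":0,"dz":0.2,"twist":0}
    - {"dx":0.2,"dy":0,"dz":0.2,"twist":0}
    - {"dx":0.2,"dy":0,"dz":0.2,"twist":0}
    - {"dx":0.2,"dy":0,"dz":0.2,"twist":0}
    - {"dx":0.2,"dy":0,"dz":0.2,"twist":0}
    - {"dx":0.2,"dy":0,"dz":0.2,"twist":0}
    - {"dx":0.2,"dy":0,"dz":0.2,"twist":0}
  claw: 1
  grip_force: 40

```text
time: 2.8
position: [0.4956, -0.0027, 0.0858]
ee_rot: [-0.002, 0.829, 0.559, -0.002]
contact_force: [-8.8, 3.7, 10.4]
grip_width: 0.147
```

```bash
python3 -c "
from h import *
st();shot('c');crop('c','scene',190,100,310,230,4.5)"
```

```text
t 2.8 p [ 0.4956 -0.0027  0.0858] q [-0.002  0.829  0.559 -0.002] F [-8.8  3.7 10.4] T [0.37 1.3  0.12] g 0.147 j [-0.18  0.22  1.86  0.    1.07  0.2 ]
```

View pics/c_scene_c190_100.png

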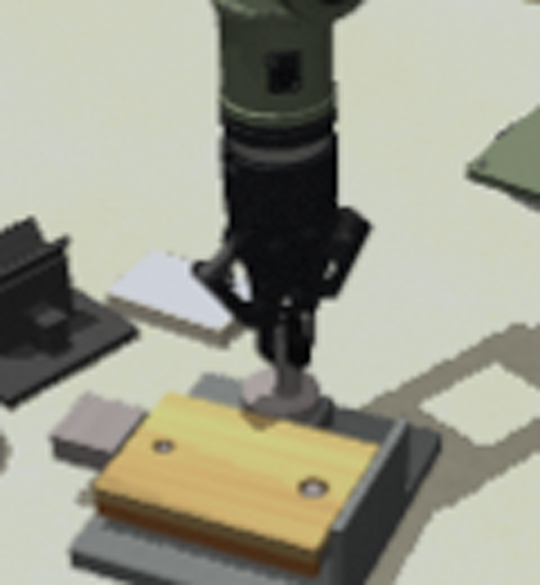

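apply_moves:
  increments:
    - {"dx":0,"dy":0,"dz":0,"twist":-7}
    - {"dx":0,"dy":0,"dz":0,"twist":-14}
    - {"dx":0,"dy":0,"dz":0,"twist":-21}
    - {"dx":0,"dy":0,"dz":0,"twist":-28}
    - {"dx":0,"dy":0,"dz":0,"twist":-35}
    - {"dx":0,"dy":0,"dz":0,"twist":-42}
    - {"dx":0,"dy":0,"dz":0,"twist":-47}
    - {"dx":0,"dy":0,"dz":0,"twist":-50}
    - {"dx":0,"dy":0,"dz":0,"twist":-50}
    - {"dx":0,"dy":0,"dz":0,"twist":-50}

```text
time: 3.9
position: [0.4943, -0.001, 0.0858]
ee_rot: [-0.003, 0.988, 0.156, -0.004]
contact_force: [-12.2, 7.3, 13.6]
grip_width: 0.147
```

```bash
python3 -c "
from h import *
st();shot('d');crop('d','scene',190,100,310,230,4.5)"
```

```text
t 3.9 p [ 0.4943 -0.001   0.0858] q [-0.003  0.988  0.156 -0.004] F [-12.2   7.3  13.6] T [1.1  1.7  0.21] g 0.147 j [-0.18  0.22  1.86  0.    1.07  1.08]
```

View pics/d_scene_c190_100.png

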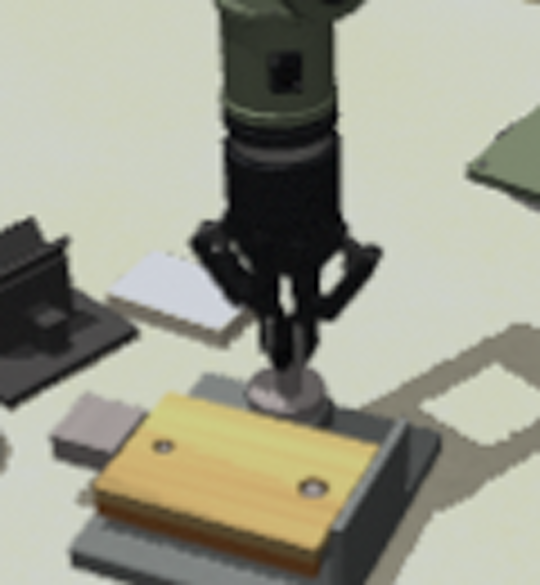

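apply_moves:
  increments:
    - {"dx":0,"dy":0,"dz":0,"twist":-3}
    - {"dx":0,"dy":0,"dz":0,"twist":-5}
    - {"dx":0,"dy":0,"dz":0,"twist":-5}

```text
time: 4.3
position: [0.4943, -0.001, 0.0858]
ee_rot: [-0.002, 0.993, 0.115, -0.004]
contact_force: [-11.9, 7.1, 14.3]
grip_width: 0.146
```

```bash
python3 -c "
from h import *
st()"
```

```text
t 4.3 p [ 0.4943 -0.001   0.0858] q [-0.002  0.993  0.115 -0.004] F [-11.9   7.1  14.3] T [1.31 1.78 1.89] g 0.146 j [-0.18  0.22  1.86  0.    1.07  1.16]
```

apply_moves:
  increments:
    - {"dx":0,"dy":0,"dz":0,"twist":3}
    - {"dx":0,"dy":0,"dz":0,"twist":3}
    - {"dx":0,"dy":0,"dz":0,"twist":3}
    - {"dx":0,"dy":0,"dz":0,"twist":3}
    - {"dx":0,"dy":0,"dz":0,"twist":3}
    - {"dx":0,"dy":0,"dz":4,"twist":3}
    - {"dx":0,"dy":0,"dz":8,"twist":3}
    - {"dx":0,"dy":0,"dz":10,"twist":3}
    - {"dx":0,"dy":0,"dz":10,"twist":3}
  claw: 0

```text
time: 5.2
position: [0.5012, -0.0044, 0.1894]
ee_rot: [0.001, 0.99, 0.138, 0.004]
contact_force: [0.2, -0.4, -1.0]
grip_width: 0.998
```

apply_moves:
  increments:
    - {"dx":10.8,"dy":-9.7,"dz":-2,"twist":-8}
    - {"dx":10.8,"dy":-9.7,"dz":-2,"twist":-16}
    - {"dx":10.8,"dy":-9.7,"dz":-2,"twist":-24}
    - {"dx":10.8,"dy":-9.7,"dz":-2,"twist":-32}
    - {"dx":10.8,"dy":-9.7,"dz":-2,"twist":-40}
    - {"dx":10.8,"dy":-9.7,"dz":-2,"twist":-48}
    - {"dx":10.8,"dy":-9.7,"dz":-2,"twist":-56}
    - {"dx":10.8,"dy":-9.7,"dz":-2,"twist":-64}
    - {"dx":10.8,"dy":-9.7,"dz":-2,"twist":-72}
    - {"dx":10.8,"dy":-9.7,"dz":-2,"twist":-80}

```text
time: 6.2
position: [0.605, -0.1006, 0.163]
ee_rot: [0.0, 0.846, -0.534, -0.002]
contact_force: [0.5, 0.1, -0.3]
grip_width: 1.0
```

```bash
python3 -c "
from h import *
shot('e');st();o=r.get_obs()['ee_rot']; print('yhead',np.degrees(2*np.arctan2(o[2],o[1]))-90)
crop('e','top',215,135,385,255,4.6)
"
```

```text
t 6.3 p [ 0.6051 -0.1006  0.1632] q [ 0.     0.847 -0.531 -0.002] F [ 0.2  0.2 -0.3] T [0.02 0.07 0.01] g 0.997 j [-0.31  0.35  1.51  0.    1.29  2.38]
yhead -154.15271920601185
```

View pics/e_scene.png

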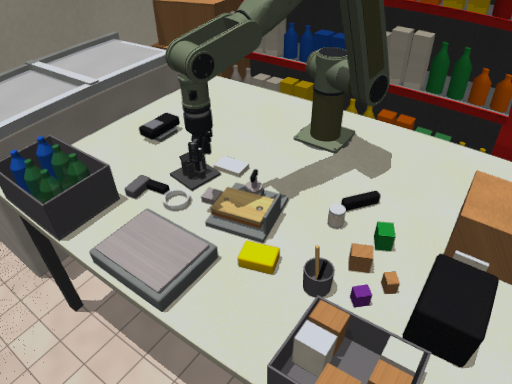

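apply_moves:
  increments:
    - {"dx":-0.2,"dy":0.2,"dz":0,"twist":-8}
    - {"dx":-0.2,"dy":0.2,"dz":-2,"twist":-14.5}
    - {"dx":-0.2,"dy":0.2,"dz":-5,"twist":-14.5}
    - {"dx":-0.2,"dy":0.2,"dz":-8,"twist":-14.5}
    - {"dx":-0.2,"dy":0.2,"dz":-11,"twist":-14.5}
    - {"dx":-0.2,"dy":0.2,"dz":-13.3,"twist":-14.5}
    - {"dx":-0.2,"dy":0.2,"dz":-13.3,"twist":-14.5}
    - {"dx":-0.2,"dy":0.2,"dz":-13.3,"twist":-14.5}
    - {"dx":-0.2,"dy":0.2,"dz":-13.3,"twist":-14.5}

```text
time: 7.2
position: [0.6055, -0.0992, 0.0338]
ee_rot: [-0.001, 0.774, -0.633, 0.001]
contact_force: [0.1, -0.6, 0.3]
grip_width: 1.002
```

```bash
python3 -c "
from h import *
shot('f');st();o=r.get_obs()['ee_rot']; print('yhead',np.degrees(2*np.arctan2(o[2],o[1]))-90)
crop('f','scene',160,110,310,240,5)
"
```

```text
t 7.3 p [ 0.6057 -0.0992  0.0343] q [-0.001  0.774 -0.633  0.002] F [-0.6 -0.5 -0.2] T [0.04 0.02 0.  ] g 0.999 j [-0.3   0.51  1.59  0.    1.05  2.64]
yhead -168.6095134473528
```

View pics/f_scene_c160_110.png

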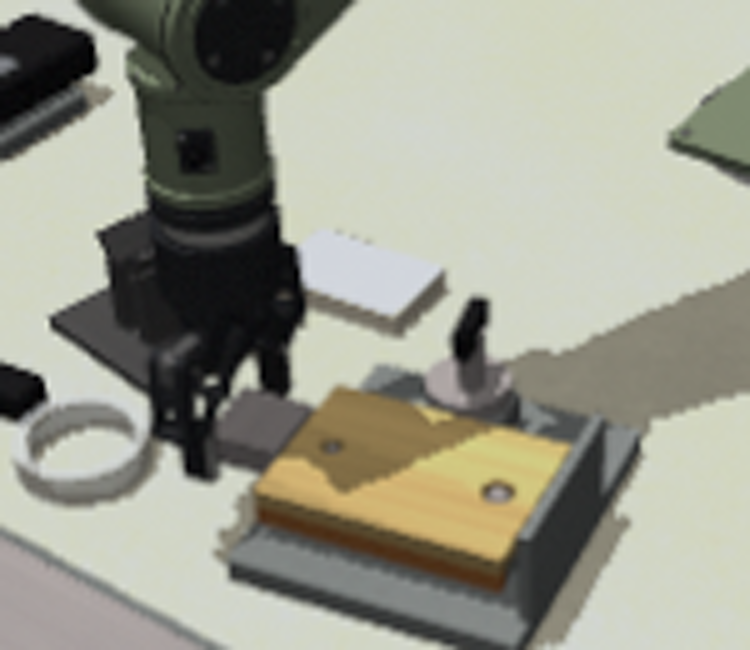

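apply_moves:
  increments:
    - {"dx":-0.3,"dy":0,"dz":-0.8,"twist":0}
    - {"dx":-0.3,"dy":0,"dz":-0.8,"twist":0}
    - {"dx":-0.3,"dy":0,"dz":-0.8,"twist":0}
    - {"dx":-0.3,"dy":0,"dz":-0.8,"twist":0}
    - {"dx":-0.3,"dy":0,"dz":-0.8,"twist":0}
    - {"dx":-0.3,"dy":0,"dz":-0.8,"twist":0}
    - {"dx":-0.3,"dy":0,"dz":-0.8,"twist":0}
  claw: 1
  grip_force: 80

```text
time: 8.0
position: [0.6011, -0.0986, 0.0244]
ee_rot: [0.0, 0.774, -0.634, -0.0]
contact_force: [-1.9, 0.4, 2.4]
grip_width: 0.573
```

```bash
python3 -c "
from h import *
shot('g');st()
crop('g','scene',160,110,310,240,5)
"
```

```text
t 8.1 p [ 0.6011 -0.0987  0.0244] q [ 0.     0.774 -0.634 -0.   ] F [-2.2  1.3  2.8] T [0.14 0.16 0.1 ] g 0.576 j [-0.3   0.51  1.6   0.    1.03  2.64]
```

View pics/g_scene_c160_110.png

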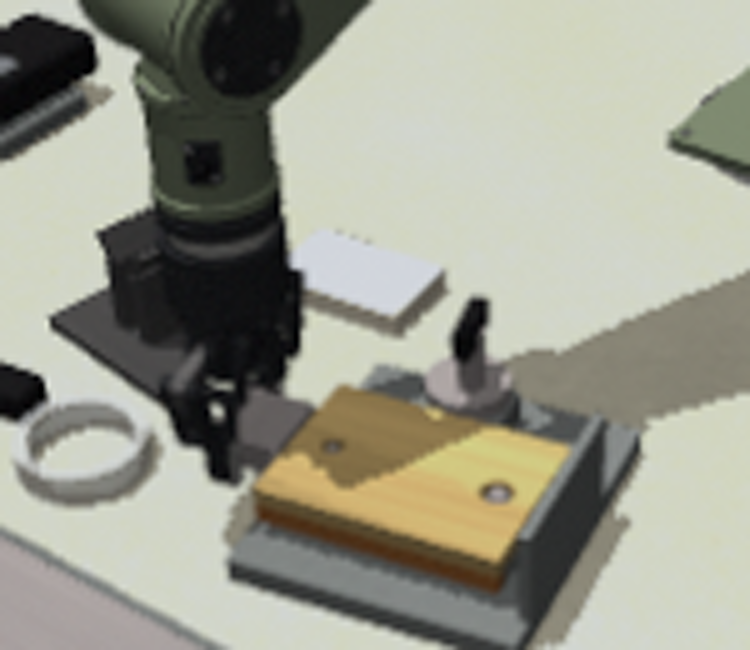

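apply_moves:
  increments:
    - {"dx":0,"dy":0,"dz":1,"twist":0}
    - {"dx":0,"dy":0,"dz":2,"twist":0}
    - {"dx":0,"dy":0,"dz":4,"twist":0}
    - {"dx":0,"dy":0,"dz":6,"twist":0}
    - {"dx":0,"dy":0,"dz":8,"twist":0}
    - {"dx":0,"dy":0,"dz":10,"twist":0}
    - {"dx":0,"dy":0,"dz":10,"twist":0}

```text
time: 8.8
position: [0.6041, -0.0997, 0.1287]
ee_rot: [-0.001, 0.774, -0.634, 0.004]
contact_force: [0.0, -0.5, -2.5]
grip_width: 0.578
```

```bash
python3 -c "
from h import *
shot('i');st()
crop('i','scene',160,70,330,230,4)
"
```

```text
t 8.9 p [ 0.6014 -0.0989  0.1249] q [-0.     0.774 -0.634  0.001] F [ 0.   0.8 -2. ] T [-0.16 -0.   -0.  ] g 0.575 j [-0.3   0.38  1.55 -0.    1.21  2.64]
```

View pics/i_scene_c160_70.png

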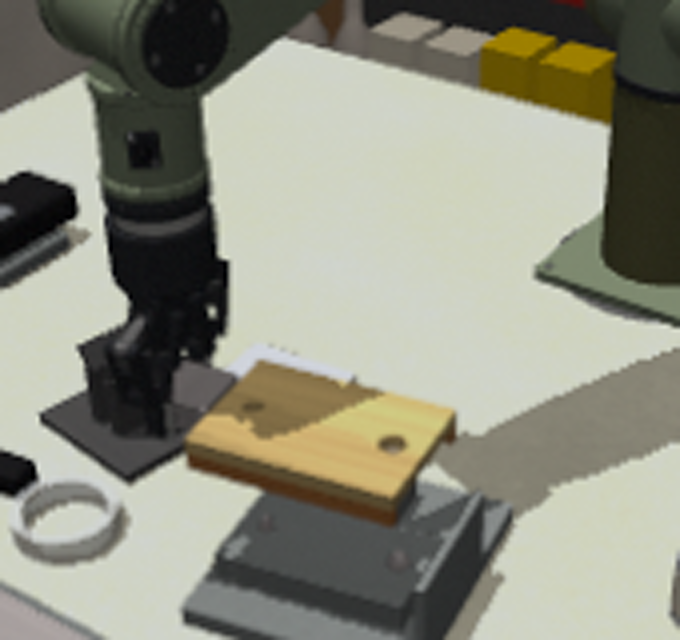

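apply_moves:
  increments:
    - {"dx":0,"dy":0,"dz":4,"twist":0}
    - {"dx":0,"dy":0,"dz":8,"twist":0}
    - {"dx":0,"dy":0,"dz":12,"twist":0}
    - {"dx":0,"dy":0,"dz":16,"twist":0}
    - {"dx":0,"dy":0,"dz":20,"twist":0}
    - {"dx":0,"dy":0,"dz":23,"twist":0}
    - {"dx":0,"dy":0,"dz":23,"twist":0}
    - {"dx":0,"dy":0,"dz":23,"twist":0}

```text
time: 9.7
position: [0.6008, -0.0987, 0.3527]
ee_rot: [0.0, 0.774, -0.634, -0.001]
contact_force: [0.4, 0.1, -4.2]
grip_width: 0.572
```

apply_moves:
  increments:
    - {"dx":0,"dy":0,"dz":0,"twist":0}
    - {"dx":0,"dy":0,"dz":0,"twist":0}
    - {"dx":0,"dy":0,"dz":0,"twist":0}
    - {"dx":0,"dy":0,"dz":0,"twist":0}
    - {"dx":0,"dy":0,"dz":0,"twist":0}
  grip_force: 20

```text
time: 10.2
position: [0.6011, -0.0987, 0.3539]
ee_rot: [0.0, 0.774, -0.634, -0.0]
contact_force: [0.4, 0.3, -2.8]
grip_width: 0.574
```

```bash
python3 -c "
from h import *
shot('j');st()
"
```

```text
t 10.3 p [ 0.6012 -0.0988  0.3543] q [ 0.     0.774 -0.634  0.   ] F [-0.2 -0.1 -2.9] T [-0.16 -0.04 -0.01] g 0.575 j [-0.3   0.22  1.28 -0.    1.65  2.64]
```

View pics/j_scene.png

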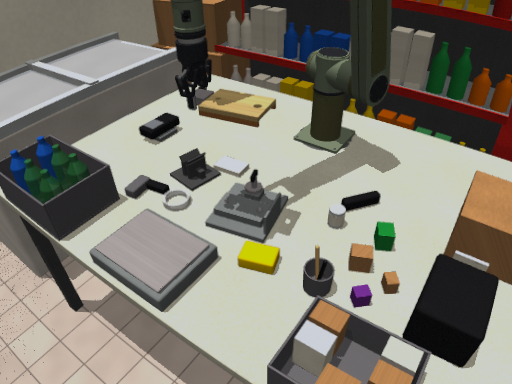

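apply_moves:
  increments:
    - {"dx":0,"dy":0,"dz":-1,"twist":0}
    - {"dx":0,"dy":0,"dz":-4,"twist":0}
    - {"dx":0,"dy":0,"dz":-9,"twist":0}
    - {"dx":0,"dy":0,"dz":-4,"twist":0}
    - {"dx":0,"dy":0,"dz":-1,"twist":0}
    - {"dx":0,"dy":0,"dz":0,"twist":0}
    - {"dx":0,"dy":0,"dz":0,"twist":0}

```text
time: 11.0
position: [0.6036, -0.0995, 0.3591]
ee_rot: [-0.002, 0.774, -0.634, 0.005]
contact_force: [0.5, -0.3, -1.9]
grip_width: 0.574
```

```bash
python3 -c "
from h import *
shot('k');st();crop('k','scene',140,40,310,160,4.5)
"
```

```text
t 11.1 p [ 0.6027 -0.0993  0.3564] q [-0.001  0.774 -0.634  0.002] F [-0.6  0.3 -2.6] T [-0.09 -0.02  0.05] g 0.574 j [-0.3   0.22  1.28 -0.    1.64  2.64]
```

View pics/k_scene_c140_40.png

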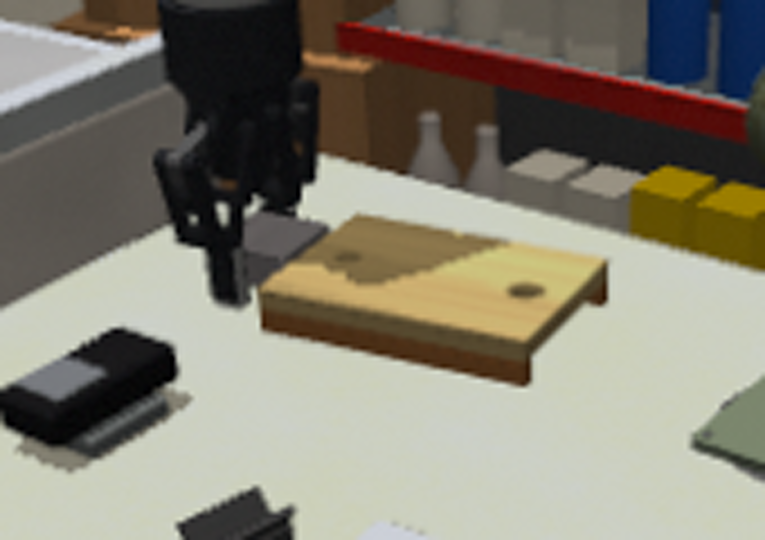

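apply_moves:
  increments:
    - {"dx":0,"dy":0,"dz":-3,"twist":0}
    - {"dx":0,"dy":0,"dz":-7,"twist":0}
    - {"dx":0,"dy":0,"dz":-12,"twist":0}
    - {"dx":0,"dy":0,"dz":-17,"twist":0}
    - {"dx":0,"dy":0,"dz":-22,"twist":0}
    - {"dx":0,"dy":0,"dz":-26,"twist":0}
    - {"dx":0,"dy":0,"dz":-29,"twist":0}
    - {"dx":0,"dy":0,"dz":-30,"twist":0}
    - {"dx":0,"dy":0,"dz":-31,"twist":0}
    - {"dx":0,"dy":0,"dz":-31,"twist":0}
  grip_force: 60

```text
time: 12.1
position: [0.6017, -0.099, 0.0442]
ee_rot: [-0.0, 0.774, -0.634, 0.0]
contact_force: [0.0, 0.7, -2.5]
grip_width: 0.577
```

apply_moves:
  increments:
    - {"dx":0,"dy":0,"dz":-0.5,"twist":0}
    - {"dx":0,"dy":0,"dz":-1,"twist":0}
    - {"dx":0,"dy":0,"dz":-1.5,"twist":0}
    - {"dx":0,"dy":0,"dz":-2,"twist":0}
    - {"dx":0,"dy":0,"dz":-2,"twist":0}

```text
time: 12.6
position: [0.6014, -0.0989, 0.0246]
ee_rot: [-0.0, 0.774, -0.634, 0.0]
contact_force: [-0.7, 0.2, -1.4]
grip_width: 0.581
```

```bash
python3 -c "
from h import *
shot('l');st();crop('l','scene',160,110,310,240,5)
"
```

```text
t 12.7 p [ 0.6014 -0.0989  0.0246] q [-0.     0.774 -0.634  0.   ] F [-1.1 -1.1 -1.8] T [-0.16  0.01  0.02] g 0.575 j [-0.3   0.51  1.6  -0.    1.03  2.64]
```

View pics/l_scene_c160_110.png

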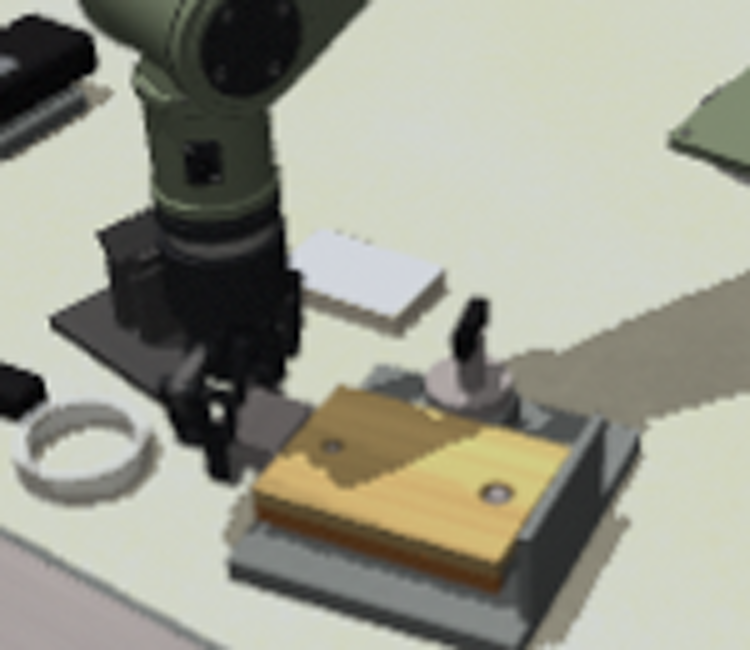

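apply_moves:
  increments:
    - {"dx":0,"dy":0,"dz":0,"twist":0}
    - {"dx":0,"dy":0,"dz":0,"twist":0}
    - {"dx":0,"dy":0,"dz":0,"twist":0}
    - {"dx":0,"dy":0,"dz":1,"twist":0}
    - {"dx":0.3,"dy":-1.7,"dz":2.3,"twist":0}
    - {"dx":0.3,"dy":-1.7,"dz":2.3,"twist":0}
    - {"dx":0.3,"dy":-1.7,"dz":2.3,"twist":0}
  claw: 0.2

```text
time: 13.4
position: [0.6054, -0.1171, 0.0488]
ee_rot: [-0.001, 0.773, -0.634, 0.001]
contact_force: [-0.0, -0.2, -0.1]
grip_width: 0.797
```

apply_moves:
  increments:
    - {"dx":0,"dy":0,"dz":0,"twist":0}
    - {"dx":0,"dy":0,"dz":0,"twist":0}
    - {"dx":0,"dy":0,"dz":0,"twist":0}
    - {"dx":0,"dy":0,"dz":0,"twist":0}
    - {"dx":0,"dy":0,"dz":0,"twist":0}
  claw: 1
  grip_force: 80

```text
time: 13.9
position: [0.604, -0.1158, 0.0473]
ee_rot: [0.0, 0.774, -0.634, -0.0]
contact_force: [-1.2, -2.0, 2.0]
grip_width: 0.548
```

```bash
python3 -c "
from h import *
shot('m');st();crop('m','scene',160,110,310,240,5)
"
```

```text
t 14.0 p [ 0.6041 -0.1158  0.0473] q [ 0.     0.774 -0.634 -0.   ] F [-1.2 -1.8  2.3] T [-0.18  0.13 -0.01] g 0.546 j [-0.33  0.49  1.58 -0.    1.07  2.61]
```

View pics/m_scene_c160_110.png

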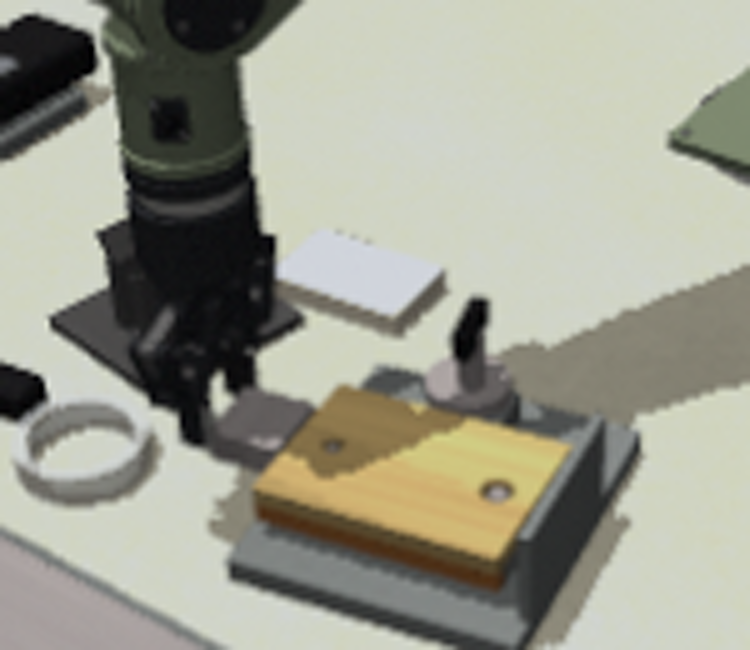

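apply_moves:
  increments:
    - {"dx":0,"dy":0,"dz":0.5,"twist":0}
    - {"dx":0,"dy":0,"dz":1,"twist":0}
    - {"dx":0,"dy":0,"dz":2,"twist":0}
    - {"dx":0,"dy":0,"dz":3,"twist":0}
    - {"dx":0,"dy":0,"dz":5,"twist":0}
    - {"dx":0,"dy":0,"dz":8,"twist":0}
    - {"dx":0,"dy":0,"dz":8,"twist":0}

```text
time: 14.7
position: [0.6042, -0.1136, 0.1297]
ee_rot: [-0.0, 0.775, -0.632, -0.0]
contact_force: [0.9, -2.2, -1.7]
grip_width: 0.522
```

```bash
python3 -c "
from h import *
shot('n');st();crop('n','scene',140,50,310,210,4)
"
```

```text
t 14.8 p [ 0.605  -0.1157  0.1287] q [-0.     0.774 -0.633  0.001] F [ 0.9 -1.  -1.8] T [-0.15  0.01 -0.01] g 0.521 j [-0.33  0.39  1.53 -0.    1.22  2.61]
```

View pics/n_scene_c140_50.png

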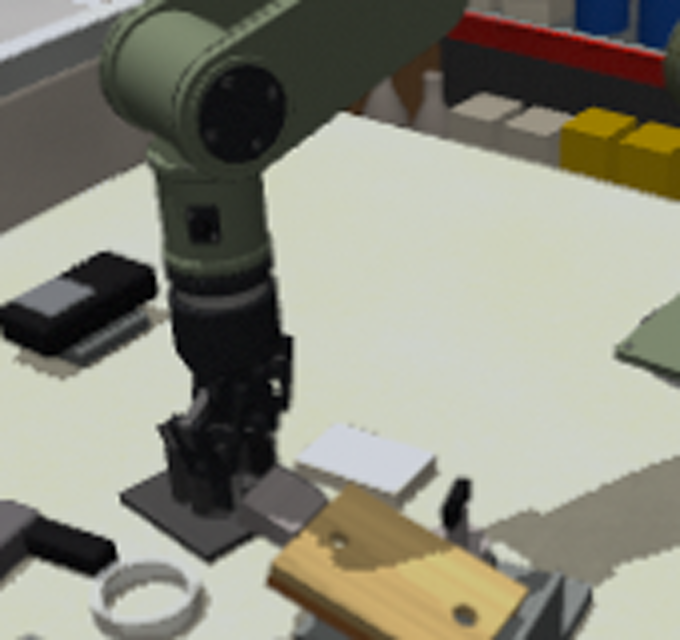

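apply_moves:
  increments:
    - {"dx":0,"dy":0,"dz":0,"twist":0}
    - {"dx":0,"dy":0,"dz":0,"twist":0}
  grip_force: 50

```text
time: 15.0
position: [0.604, -0.1163, 0.1271]
ee_rot: [0.0, 0.773, -0.634, -0.0]
contact_force: [-0.0, -0.6, -2.2]
grip_width: 0.523
```

```bash
python3 -c "
from h import *
shot('o');st();crop('o','scene',160,110,310,240,5);crop('o','top',215,135,385,255,4.6)
"
```

```text
t 15.1 p [ 0.604  -0.1162  0.1269] q [ 0.     0.773 -0.634 -0.   ] F [ 0.8 -0.1 -3.1] T [-0.25 -0.06 -0.  ] g 0.528 j [-0.33  0.39  1.53 -0.    1.22  2.61]
```

View pics/o_scene_c160_110.png

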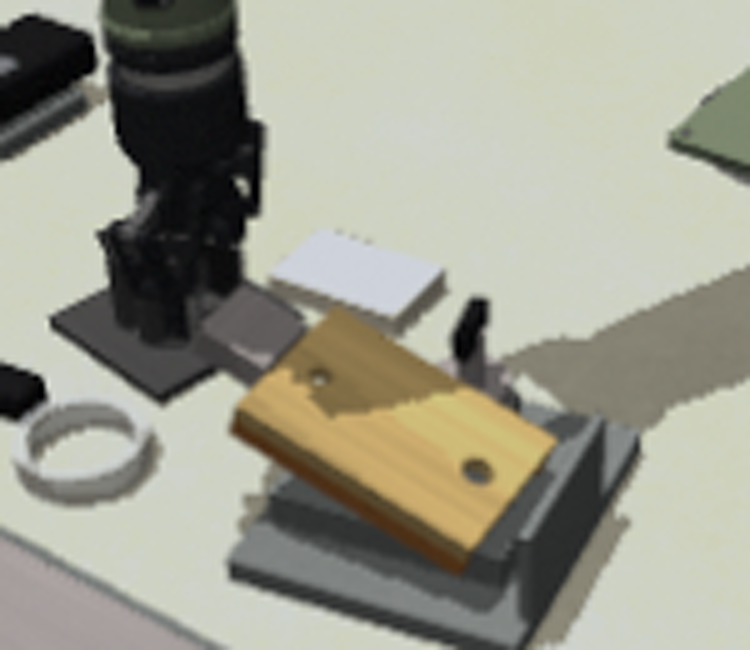

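View pics/o_top_c215_135.png

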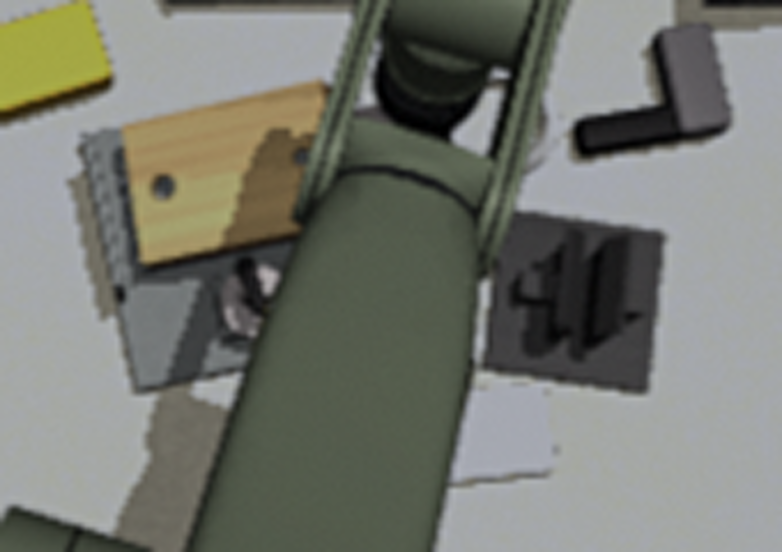

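apply_moves:
  increments:
    - {"dx":0,"dy":0,"dz":1,"twist":0}
    - {"dx":0,"dy":0,"dz":2,"twist":0}
    - {"dx":0,"dy":0,"dz":3,"twist":0}
  grip_force: 35

```text
time: 15.4
position: [0.6046, -0.116, 0.1587]
ee_rot: [-0.0, 0.774, -0.634, 0.001]
contact_force: [0.1, -0.8, -1.7]
grip_width: 0.525
```

```bash
python3 -c "
from h import *
shot('p',['scene']);st();crop('p','scene',140,80,310,240,4)
"
```

```text
t 15.45 p [ 0.606  -0.1164  0.161 ] q [-0.001  0.774 -0.634  0.002] F [-0.  -0.9 -1. ] T [-0.18 -0.02  0.  ] g 0.52 j [-0.33  0.35  1.51  0.    1.28  2.61]
```

View pics/p_scene_c140_80.png

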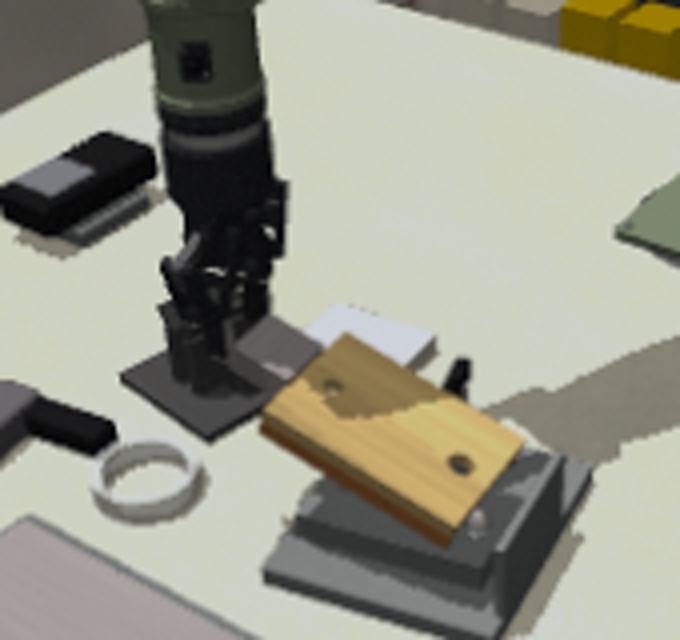

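apply_moves:
  increments:
    - {"dx":0,"dy":0,"dz":1,"twist":0}
    - {"dx":0,"dy":0,"dz":2,"twist":0}
    - {"dx":0,"dy":0,"dz":2,"twist":0}
    - {"dx":0,"dy":0,"dz":2,"twist":0}
  grip_force: 20

```text
time: 15.85
position: [0.6044, -0.1158, 0.1778]
ee_rot: [-0.0, 0.774, -0.634, 0.0]
contact_force: [0.4, 0.3, -3.7]
grip_width: 0.524
```

```bash
python3 -c "
from h import *
shot('q',['scene']);st();crop('q','scene',140,80,310,240,4)
"
```

```text
t 15.9 p [ 0.604  -0.1157  0.1772] q [ 0.     0.774 -0.634 -0.   ] F [-0.1 -0.2 -2.7] T [-0.25 -0.   -0.01] g 0.526 j [-0.33  0.34  1.49 -0.    1.31  2.61]
```

View pics/q_scene_c140_80.png

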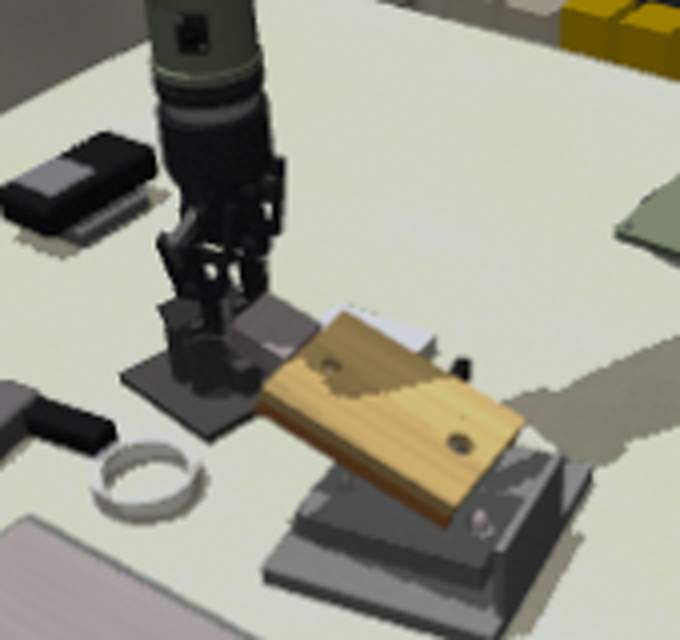

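apply_moves:
  increments:
    - {"dx":0,"dy":0,"dz":-1.5,"twist":0}
    - {"dx":0,"dy":0,"dz":-3,"twist":0}
    - {"dx":-0.2,"dy":1,"dz":-3,"twist":0}
    - {"dx":-0.4,"dy":2,"dz":-3,"twist":0}
    - {"dx":-0.5,"dy":2.5,"dz":-3,"twist":0}
    - {"dx":-0.6,"dy":3,"dz":-3,"twist":0}
    - {"dx":-0.6,"dy":3,"dz":-3,"twist":0}
  grip_force: 30

```text
time: 16.6
position: [0.6024, -0.092, 0.1522]
ee_rot: [0.002, 0.775, -0.632, 0.009]
contact_force: [2.4, -15.4, 4.2]
grip_width: 0.522
```

```bash
python3 -c "
from h import *
shot('s',['scene']);st();crop('s','scene',140,80,310,240,4)
"
```

```text
t 16.65 p [ 0.6023 -0.0921  0.1522] q [ 0.002  0.775 -0.632  0.009] F [  2.7 -15.7   3.6] T [-2.88 -0.12  0.74] g 0.52 j [-0.29  0.34  1.54 -0.01  1.24  2.66]
```

View pics/s_scene_c140_80.png

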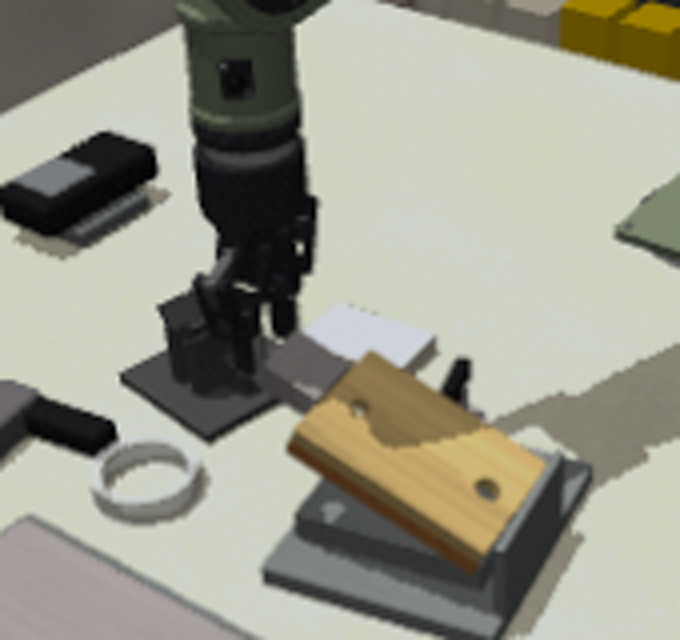

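apply_moves:
  increments:
    - {"dx":0,"dy":0.1,"dz":0.6,"twist":0}
    - {"dx":0,"dy":0.2,"dz":1.2,"twist":0}
    - {"dx":-0.1,"dy":0.5,"dz":1.9,"twist":0}
    - {"dx":-0.2,"dy":0.9,"dz":2.7,"twist":0}
    - {"dx":-0.3,"dy":1.4,"dz":3.4,"twist":0}
    - {"dx":-0.4,"dy":1.8,"dz":4.0,"twist":0}
    - {"dx":-0.4,"dy":1.8,"dz":4.0,"twist":0}

```text
time: 17.35
position: [0.598, -0.0717, 0.1929]
ee_rot: [0.001, 0.774, -0.633, 0.008]
contact_force: [2.4, -11.7, 3.9]
grip_width: 0.527
```

```bash
python3 -c "
from h import *
shot('t',['scene']);st();crop('t','scene',140,80,310,240,4)
"
```

```text
t 17.4 p [ 0.5979 -0.072   0.1925] q [ 0.001  0.774 -0.633  0.008] F [  2.4 -11.4   5.3] T [-2.17 -0.2   0.38] g 0.522 j [-0.26  0.29  1.52 -0.01  1.32  2.68]
```

View pics/t_scene_c140_80.png

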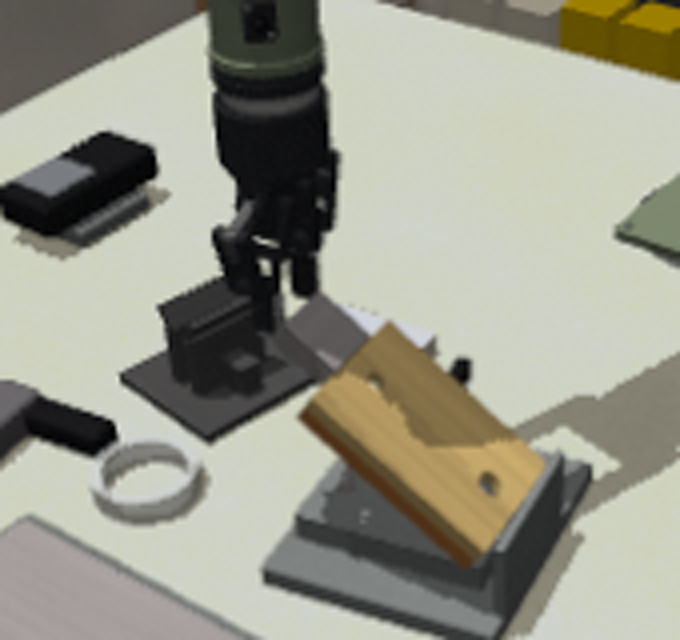

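apply_moves:
  increments:
    - {"dx":-0.2,"dy":1.1,"dz":1.4,"twist":0}
    - {"dx":-0.4,"dy":2.2,"dz":2.8,"twist":1}
    - {"dx":-0.6,"dy":2.9,"dz":3.4,"twist":2}
    - {"dx":-0.7,"dy":3.6,"dz":4.0,"twist":3}
    - {"dx":-0.8,"dy":4.3,"dz":4.6,"twist":4}
    - {"dx":-1.0,"dy":5.0,"dz":5.1,"twist":5}
    - {"dx":-1.2,"dy":5.8,"dz":5.6,"twist":6}
    - {"dx":-1.3,"dy":6.5,"dz":6.0,"twist":6}
    - {"dx":-1.3,"dy":6.5,"dz":6.0,"twist":6}

```text
time: 18.3
position: [0.5815, -0.0018, 0.2483]
ee_rot: [-0.0, 0.806, -0.592, 0.001]
contact_force: [0.7, -0.5, 0.6]
grip_width: 0.002
```

```bash
python3 -c "
from h import *
shot('u',['scene']);st();crop('u','scene',140,60,310,220,4)
"
```

```text
t 18.35 p [ 0.5814 -0.0023  0.2477] q [-0.     0.806 -0.592  0.   ] F [0.4 0.5 0.7] T [-0.02  0.   -0.04] g 0.004 j [-0.15  0.21  1.51 -0.    1.43  2.69]
```

View pics/u_scene_c140_60.png

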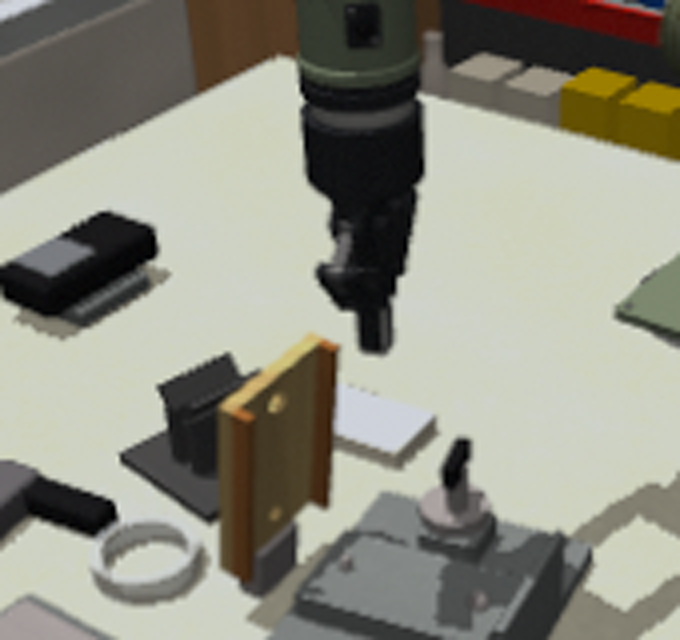

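```bash
python3 -c "
from h import *
shot('v',['scene','top']);st();crop('v','scene',140,60,310,220,4);crop('v','top',215,135,385,255,4.6)
"
```

```text
t 18.45 p [ 0.5811 -0.0029  0.2471] q [ 0.     0.806 -0.592 -0.   ] F [-0.6 -0.4 -0.6] T [0.   0.02 0.01] g -0.003 j [-0.15  0.21  1.51 -0.    1.43  2.69]
```

View pics/v_scene_c140_60.png

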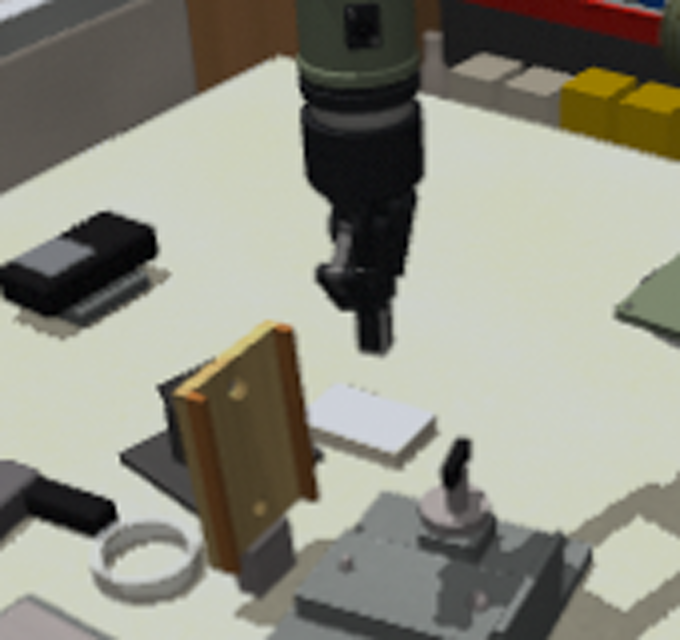

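View pics/v_top_c215_135.png

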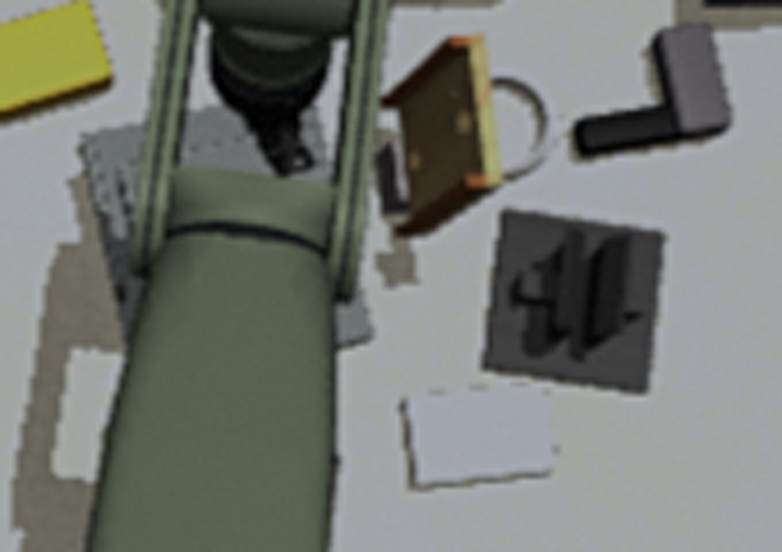

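apply_moves:
  increments:
    - {"dx":0,"dy":0,"dz":1,"twist":0}
    - {"dx":0,"dy":0,"dz":2,"twist":0}
    - {"dx":0,"dy":0,"dz":3,"twist":0}
    - {"dx":0,"dy":0,"dz":3,"twist":0}
    - {"dx":0,"dy":0,"dz":3,"twist":0}
    - {"dx":0,"dy":0,"dz":3,"twist":0}
  claw: 0

```text
time: 19.05
position: [0.581, -0.0028, 0.277]
ee_rot: [0.0, 0.806, -0.592, -0.0]
contact_force: [0.2, -0.4, -0.4]
grip_width: 0.992
```

```bash
python3 -c "
from h import *
shot('w',['scene','top']);st();crop('w','scene',140,110,310,270,4);crop('w','top',215,135,385,255,4.6)
"
```

```text
t 19.15 p [ 0.5808 -0.0027  0.2767] q [ 0.     0.806 -0.592 -0.001] F [ 0.3 -0.2 -0.6] T [0.   0.02 0.06] g 1.002 j [-0.15  0.19  1.47 -0.    1.49  2.69]
```

View pics/w_scene_c140_110.png

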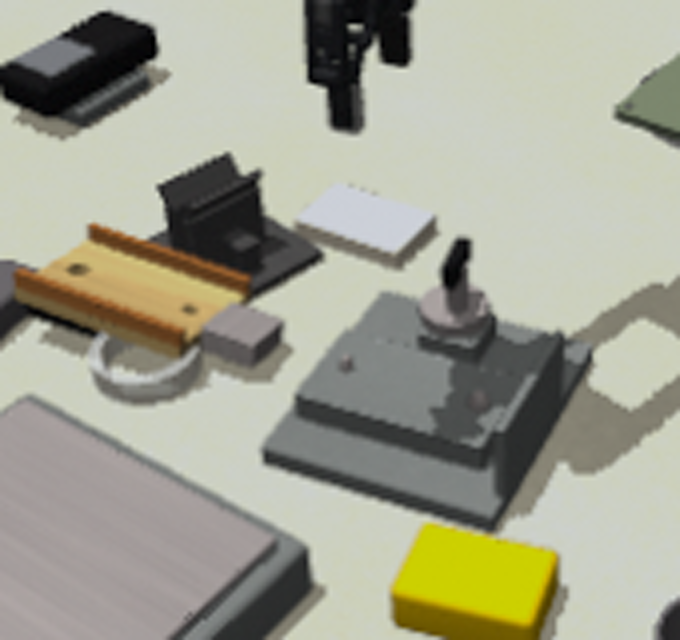

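View pics/w_top_c215_135.png

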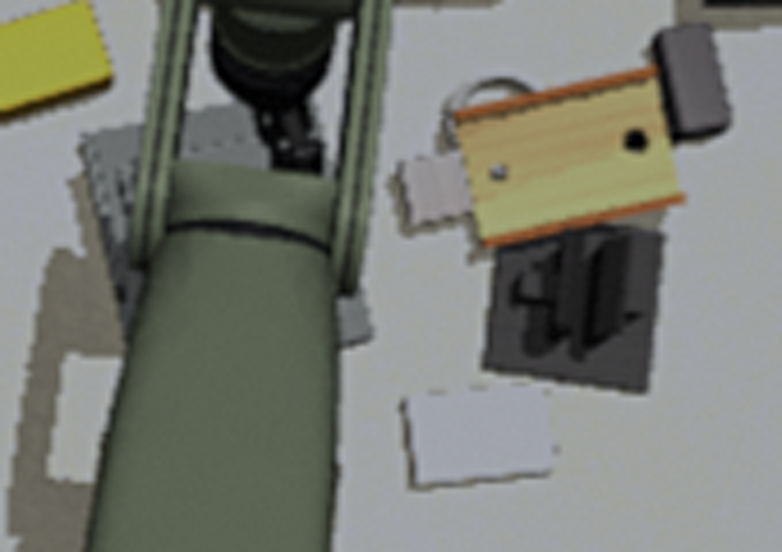

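```bash
python3 -c "
from h import *
P=tri([(159.3,177.3),(187.5,187.5),(206.5,193.75)],[(353.0,165.4),(323.5,172.6),(302.8,177.2)]); print(np.round(P,4))
print(np.linalg.norm(P[0,:3]-P[1,:3]),np.linalg.norm(P[2,:3]-P[1,:3]))
d=P[2]-P[0]; print('tongue heading',np.degrees(np.arctan2(d[1],d[0])), 'tilt',np.degrees(np.arctan2(d[2],np.hypot(d[0],d[1]))))
print(onz('top',[(404/4.6+215,194/4.6+135),(499/4.6+215,173/4.6+135),(635/4.6+215,140/4.6+135)],.03))
print('tape', onz('top',[(500/4.6+215,128/4.6+135)],.02))
"
```

```text
[[ 6.168e-01 -3.078e-01  4.350e-02  2.500e-03]
 [ 5.947e-01 -2.011e-01  3.240e-02  4.400e-03]
 [ 5.813e-01 -1.275e-01  2.990e-02  1.000e-04]]
0.10956315681749121 0.07482258452148284
tongue heading 101.1436422914334 tilt -4.229969365291738
[[ 0.58135705 -0.12764963  0.03      ]
 [ 0.59667139 -0.20322182  0.03      ]
 [ 0.6211278  -0.31224067  0.03      ]]
tape [[ 0.63607359 -0.20774929  0.02      ]]
```

apply_moves:
  increments:
    - {"dx":0.3,"dy":-5,"dz":0,"twist":0}
    - {"dx":0.3,"dy":-10,"dz":0,"twist":-3}
    - {"dx":0.3,"dy":-13.9,"dz":-4,"twist":-6.3}
    - {"dx":0.3,"dy":-13.9,"dz":-8,"twist":-6.3}
    - {"dx":0.3,"dy":-13.9,"dz":-12,"twist":-6.3}
    - {"dx":0.3,"dy":-13.9,"dz":-16,"twist":-6.3}
    - {"dx":0.3,"dy":-13.9,"dz":-20,"twist":-6.3}
    - {"dx":0.3,"dy":-13.9,"dz":-23,"twist":-6.3}
    - {"dx":0.3,"dy":-13.9,"dz":-23,"twist":-6.3}
  claw: 0.1

```text
time: 20.05
position: [0.5791, -0.1398, 0.0413]
ee_rot: [0.002, 0.772, -0.636, -0.006]
contact_force: [-0.7, 0.6, 0.2]
grip_width: 0.9
```

```bash
python3 -c "
from h import *
shot('x',['scene','top']);st();crop('x','scene',140,110,310,270,4);crop('x','top',215,135,385,255,4.6)
"
```

```text
t 20.15 p [ 0.5839 -0.1416  0.047 ] q [ 0.     0.772 -0.636 -0.001] F [ 0.6 -0.3 -0.5] T [-0.01  0.01  0.05] g 0.9 j [-0.38  0.47  1.61 -0.    1.06  2.57]
```

View pics/x_scene_c140_110.png

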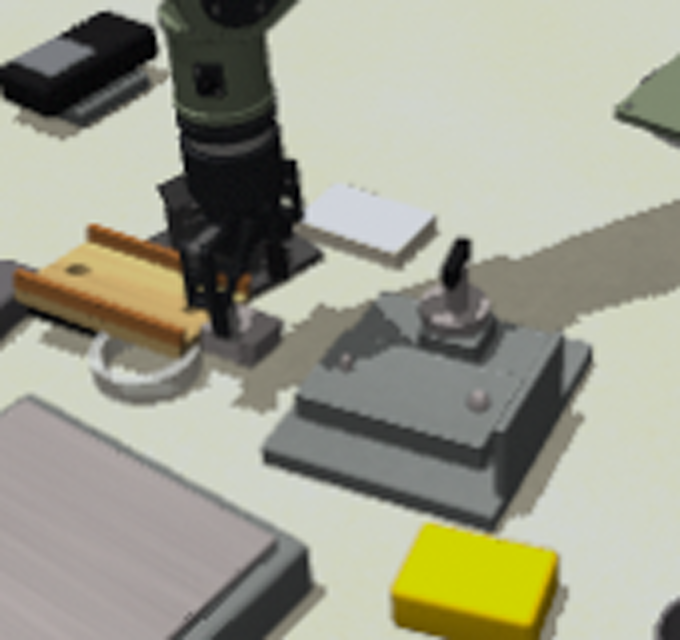

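View pics/x_top_c215_135.png

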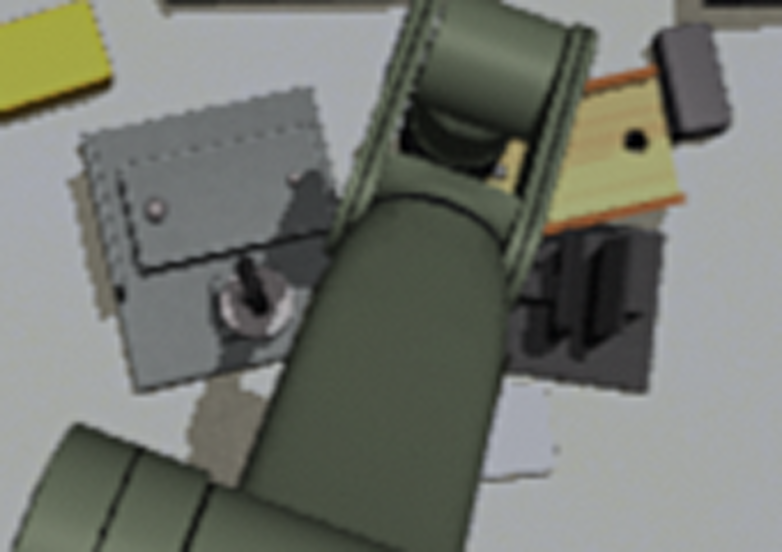

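apply_moves:
  increments:
    - {"dx":0,"dy":0,"dz":-1.5,"twist":0}
    - {"dx":0,"dy":0,"dz":-3,"twist":0}
    - {"dx":0,"dy":0,"dz":-3.8,"twist":0}
    - {"dx":0,"dy":0,"dz":-4.2,"twist":0}
    - {"dx":0,"dy":0,"dz":-4.2,"twist":0}
    - {"dx":0,"dy":0,"dz":-4.2,"twist":0}

```text
time: 20.75
position: [0.5845, -0.1418, 0.0055]
ee_rot: [-0.0, 0.772, -0.636, 0.0]
contact_force: [0.0, 0.2, -0.5]
grip_width: 0.898
```

apply_moves:
  increments:
    - {"dx":0,"dy":0,"dz":0,"twist":0}
    - {"dx":0,"dy":0,"dz":0,"twist":0}
    - {"dx":0,"dy":0,"dz":0,"twist":0}
    - {"dx":0,"dy":0,"dz":0,"twist":0}
    - {"dx":0,"dy":0,"dz":0,"twist":0}
    - {"dx":0,"dy":0,"dz":0,"twist":0}
  claw: 1
  grip_force: 60

```text
time: 21.35
position: [0.5846, -0.1419, 0.0058]
ee_rot: [-0.0, 0.772, -0.636, 0.0]
contact_force: [-0.2, 0.5, 3.6]
grip_width: 0.596
```

```bash
python3 -c "
from h import *
shot('y',['scene']);st();crop('y','scene',140,110,310,270,4)
"
```

```text
t 21.4 p [ 0.5847 -0.1419  0.0058] q [-0.     0.772 -0.636  0.001] F [-0.4  0.7  3.8] T [-0.1   0.03  0.01] g 0.593 j [-0.38  0.53  1.62 -0.    0.99  2.57]
```

View pics/y_scene_c140_110.png

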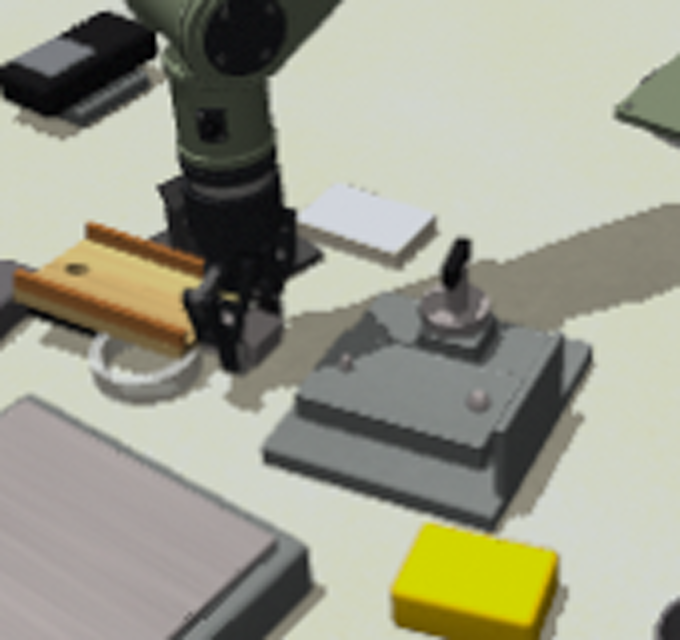

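apply_moves:
  increments:
    - {"dx":0,"dy":0,"dz":0.5,"twist":0}
    - {"dx":0,"dy":0,"dz":1,"twist":0}
    - {"dx":0,"dy":0,"dz":2,"twist":0}
    - {"dx":0,"dy":0,"dz":3,"twist":0}
    - {"dx":0,"dy":0,"dz":5,"twist":0}
    - {"dx":0,"dy":0,"dz":7,"twist":0}
    - {"dx":0,"dy":0,"dz":9,"twist":0}
    - {"dx":0,"dy":0,"dz":11,"twist":0}
    - {"dx":0,"dy":0,"dz":12,"twist":0}
    - {"dx":0,"dy":0,"dz":12,"twist":0}

```text
time: 22.4
position: [0.5857, -0.1423, 0.1279]
ee_rot: [-0.001, 0.772, -0.636, 0.002]
contact_force: [0.0, 0.4, -2.3]
grip_width: 0.595
```

```bash
python3 -c "
from h import *
shot('z',['scene','top']);st();crop('z','scene',110,70,280,230,4);crop('z','top',215,135,385,255,4.6)
"
```

```text
t 22.5 p [ 0.5838 -0.1416  0.1249] q [ 0.     0.772 -0.636 -0.   ] F [-1.1  0.2 -2.3] T [0.14 0.01 0.05] g 0.596 j [-0.38  0.36  1.57  0.    1.2   2.57]
```

View pics/z_scene_c110_70.png

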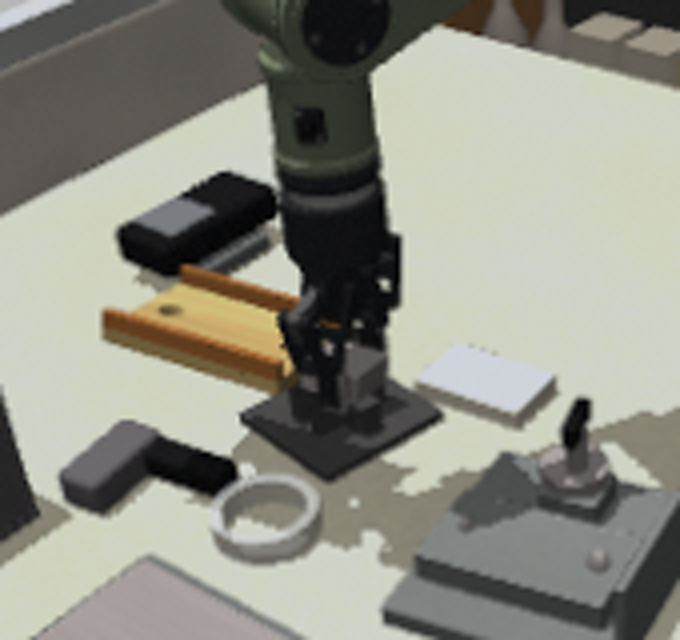

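View pics/z_top_c215_135.png

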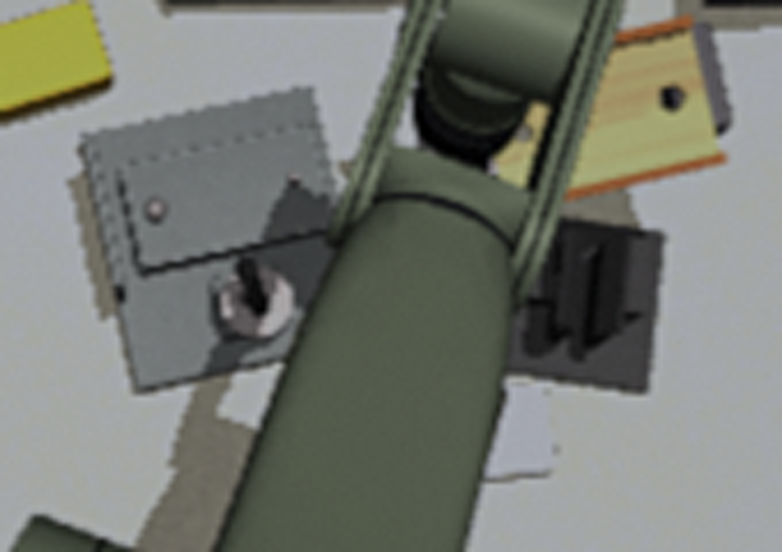

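apply_moves:
  increments:
    - {"dx":0,"dy":0,"dz":3,"twist":0}
    - {"dx":0,"dy":0,"dz":6,"twist":4}
    - {"dx":0,"dy":0,"dz":9,"twist":10}
    - {"dx":0,"dy":0,"dz":12,"twist":18}
    - {"dx":0,"dy":0,"dz":12,"twist":26}
    - {"dx":0,"dy":0,"dz":12,"twist":34}
    - {"dx":0,"dy":0,"dz":12,"twist":42}
    - {"dx":0,"dy":0,"dz":12,"twist":50}
    - {"dx":0,"dy":0,"dz":12,"twist":55}
    - {"dx":0,"dy":0,"dz":12,"twist":60}

```text
time: 23.5
position: [0.583, -0.1414, 0.243]
ee_rot: [-0.0, 0.987, -0.163, -0.002]
contact_force: [0.6, 0.0, -3.8]
grip_width: 0.594
```

apply_moves:
  increments:
    - {"dx":0,"dy":0,"dz":0,"twist":6}
    - {"dx":0,"dy":0,"dz":0,"twist":13}
    - {"dx":0,"dy":0,"dz":0,"twist":20}
    - {"dx":0,"dy":0,"dz":0,"twist":27}
    - {"dx":0,"dy":0,"dz":0,"twist":34}
    - {"dx":0,"dy":0,"dz":0,"twist":41}
    - {"dx":0,"dy":0,"dz":0,"twist":48}
    - {"dx":0,"dy":0,"dz":0,"twist":54}
    - {"dx":0,"dy":0,"dz":0,"twist":60}
    - {"dx":0,"dy":0,"dz":0,"twist":60}

```text
time: 24.5
position: [0.5832, -0.1415, 0.2432]
ee_rot: [-0.001, 0.937, 0.351, -0.002]
contact_force: [0.3, 0.2, -2.2]
grip_width: 0.599
```

apply_moves:
  increments:
    - {"dx":0,"dy":0,"dz":0,"twist":6}
    - {"dx":0,"dy":0,"dz":0,"twist":13}
    - {"dx":0,"dy":0,"dz":0,"twist":20}
    - {"dx":0,"dy":0,"dz":0,"twist":27}
    - {"dx":0,"dy":0,"dz":0,"twist":34}
    - {"dx":0,"dy":0,"dz":0,"twist":41}
    - {"dx":0,"dy":0,"dz":0,"twist":48}
    - {"dx":0,"dy":0,"dz":0,"twist":54}
    - {"dx":0,"dy":0,"dz":0,"twist":60}
    - {"dx":0,"dy":0,"dz":0,"twist":60}

```text
time: 25.5
position: [0.5838, -0.1417, 0.2442]
ee_rot: [-0.001, 0.637, 0.771, -0.0]
contact_force: [0.1, 0.5, -2.0]
grip_width: 0.593
```

```bash
python3 -c "
from h import *
shot('A',['scene','top']);st();crop('A','scene',160,70,310,230,4);crop('A','top',200,120,370,240,4.6)
o=r.get_obs()['ee_rot']; print('yhead',np.degrees(2*np.arctan2(o[2],o[1]))-90)
"
```

```text
t 25.6 p [ 0.5839 -0.1417  0.2445] q [-0.001  0.637  0.771 -0.   ] F [ 0.9  1.  -2.1] T [-0.13 -0.04  0.04] g 0.596 j [-0.38  0.25  1.46 -0.    1.43 -0.57]
yhead 10.860471043729916
```

View pics/A_scene_c160_70.png

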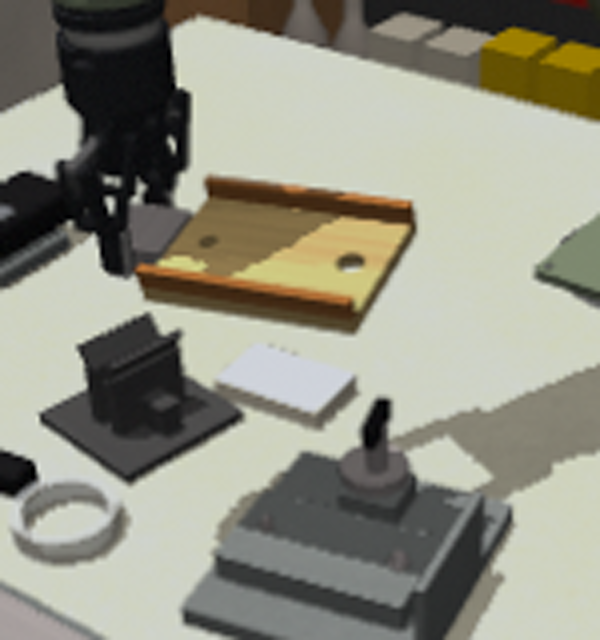

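View pics/A_top_c200_120.png

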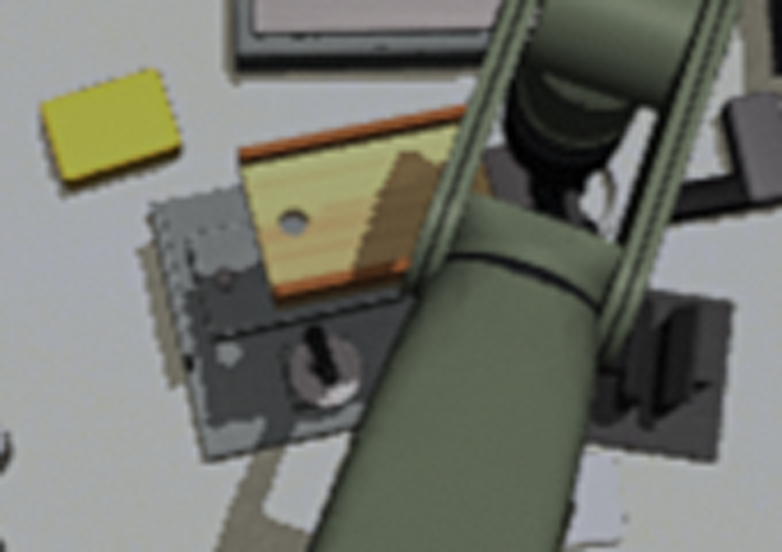

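```bash
python3 -c "
from h import *
P=tri([(247.75,135.5)],[(263.7,168.0)]); print(np.round(P,4))
h=P[0,:3]
o,d=ray('scene',[(212,130.25)]); d=d[0]/np.linalg.norm(d[0])
# intersect with sphere 110mm about h
b=d@(o-h); c=(o-h)@(o-h)-.11**2; D=b*b-c; print('disc',D)
for s in ((-b-np.sqrt(max(D,0))),(-b+np.sqrt(max(D,0)))):
  q=o+d*s; v=h-q; print(np.round(q,4),'head',np.degrees(np.arctan2(v[1],v[0])),'tilt up',np.degrees(np.arcsin(v[2]/.11)))
# pins again
p=onz('top',[(155/4.6+215,209/4.6+135),(294/4.6+215,180/4.6+135)],.0555);print(p,p.mean(0))
"
```

```text
[[0.5512 0.0219 0.2787 0.0038]]
disc 0.0032359757258302313
[ 0.6426 -0.018   0.3253] head 156.43407679196645 tilt up -25.03513064633594
[ 0.5703 -0.0861  0.2698] head 100.01052422865895 tilt up 4.6507223230283605
[[ 0.56759364  0.06786346  0.0555    ]
 [ 0.58820054 -0.0400099   0.0555    ]] [0.57789709 0.01392678 0.0555    ]
```

apply_moves:
  increments:
    - {"dx":0.8,"dy":2.2,"dz":-3,"twist":0.3}
    - {"dx":1.7,"dy":4.5,"dz":-6,"twist":0.3}
    - {"dx":1.7,"dy":4.5,"dz":-10,"twist":0.3}
    - {"dx":1.7,"dy":4.5,"dz":-14,"twist":0.3}
    - {"dx":1.7,"dy":4.5,"dz":-17,"twist":0.3}
    - {"dx":1.7,"dy":4.5,"dz":-18.7,"twist":0.3}
    - {"dx":1.7,"dy":4.5,"dz":-18.7,"twist":0.3}
    - {"dx":1.7,"dy":4.5,"dz":-18.7,"twist":0.3}

```text
time: 26.4
position: [0.6014, -0.0968, 0.0584]
ee_rot: [-0.0, 0.634, 0.773, -0.0]
contact_force: [0.6, -0.3, -1.7]
grip_width: 0.596
```

```bash
python3 -c "
from h import *
shot('B',['scene','top']);st();crop('B','scene',160,110,310,240,5);crop('B','top',215,135,385,255,4.6)
"
```

```text
t 26.5 p [ 0.6028 -0.0973  0.0602] q [0.002 0.634 0.773 0.001] F [ 0.5  0.5 -2.8] T [-0.14  0.01 -0.03] g 0.594 j [-0.3   0.46  1.59  0.    1.09 -0.5 ]
```

View pics/B_scene_c160_110.png

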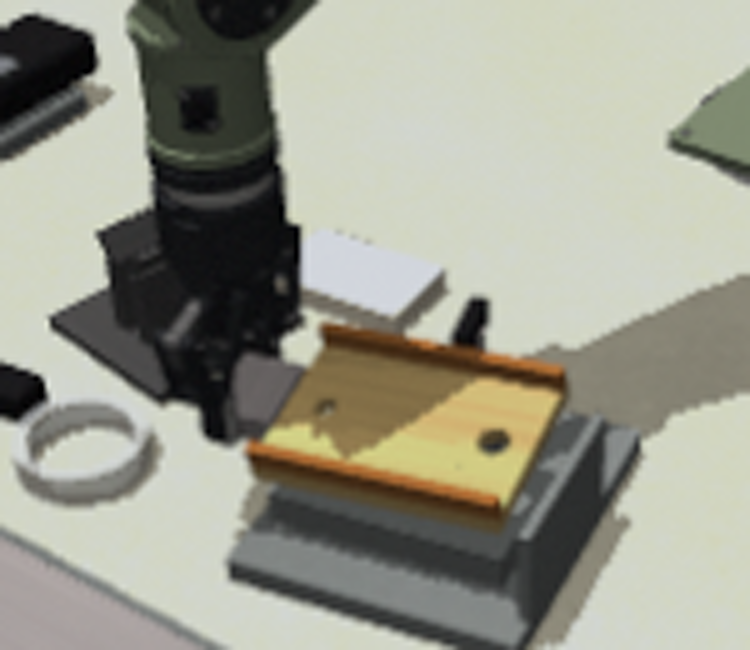

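View pics/B_top_c215_135.png

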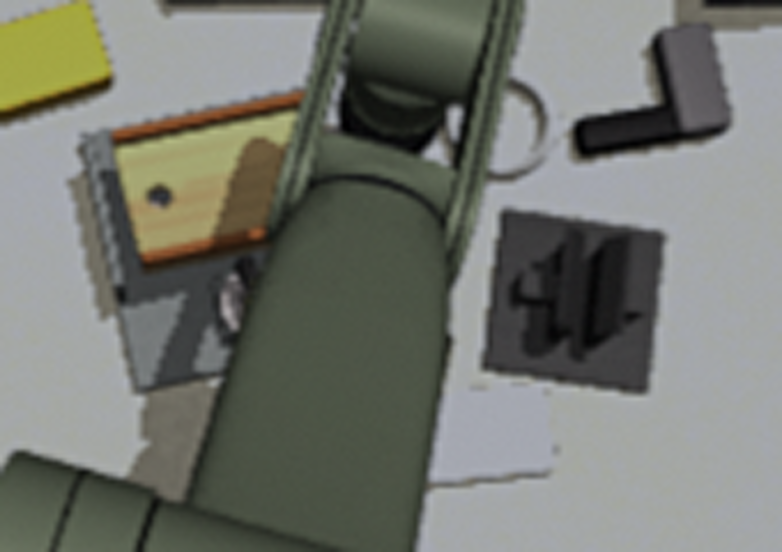

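```bash
python3 -c "
from h import *
st()
P=tri([(258.8,198.2)],[(249.8,177.4)]); print(np.round(P,4))
for z in (.08,.085,.09): print(z,onz('top',[(249.8,177.4)],z)[0],onz('scene',[(258.8,198.2)],z)[0])
for z in (.070,.075,.08): print('thin',z,onz('scene',[(225.2,191.4)],z)[0])
"
```

```text
t 26.5 p [ 0.6028 -0.0973  0.0602] q [0.002 0.634 0.773 0.001] F [ 0.5  0.5 -2.8] T [-0.14  0.01 -0.03] g 0.594 j [-0.3   0.46  1.59  0.    1.09 -0.5 ]
[[0.568  0.0659 0.0928 0.0054]]
0.08 [0.5725627  0.06365306 0.08      ] [0.55448992 0.05954201 0.08      ]
0.085 [0.57133723 0.06363969 0.085     ] [0.55939108 0.06303998 0.085     ]
0.09 [0.57011176 0.06362632 0.09      ] [0.56429224 0.06653794 0.09      ]
thin 0.07 [ 0.57564485 -0.05130017  0.07      ]
thin 0.075 [ 0.58033298 -0.04708759  0.075     ]
thin 0.08 [ 0.58502111 -0.04287502  0.08      ]
```

apply_moves:
  increments:
    - {"dx":-0.1,"dy":0.2,"dz":-0.5,"twist":0}
    - {"dx":-0.1,"dy":0.2,"dz":-1.0,"twist":0}
    - {"dx":-0.1,"dy":0.2,"dz":-1.4,"twist":0}
    - {"dx":-0.1,"dy":0.2,"dz":-1.7,"twist":0}
    - {"dx":-0.1,"dy":0.2,"dz":-1.7,"twist":0}

```text
time: 27.0
position: [0.6001, -0.0948, 0.0408]
ee_rot: [-0.0, 0.634, 0.774, -0.0]
contact_force: [0.5, -1.2, -3.1]
grip_width: 0.594
```

```bash
python3 -c "
from h import *
shot('C',['scene','top']);st();crop('C','scene',160,110,310,240,5);crop('C','top',215,135,385,255,4.6)
"
```

```text
t 27.1 p [ 0.6002 -0.0948  0.0412] q [-0.     0.634  0.774 -0.   ] F [ 0.7  0.2 -2.6] T [-0.19 -0.04 -0.02] g 0.594 j [-0.3   0.49  1.6  -0.    1.06 -0.5 ]
```

View pics/C_scene_c160_110.png

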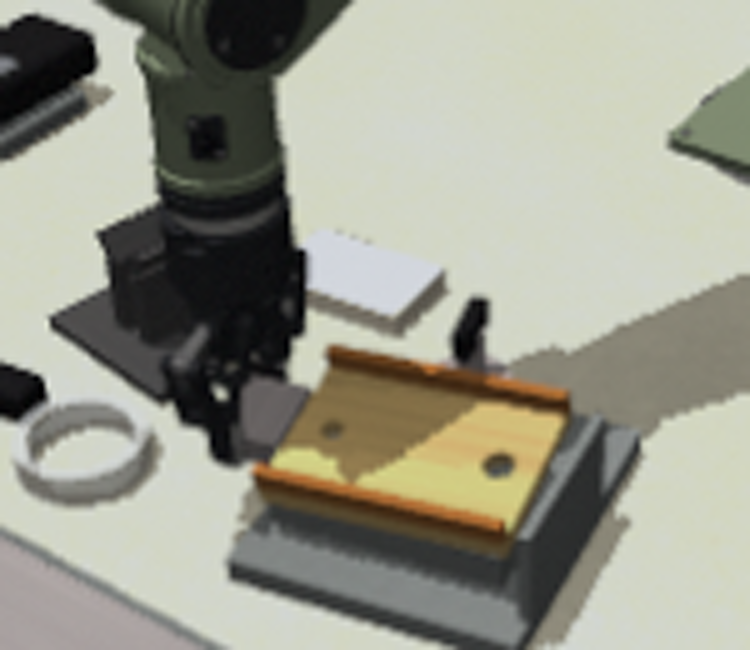

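View pics/C_top_c215_135.png

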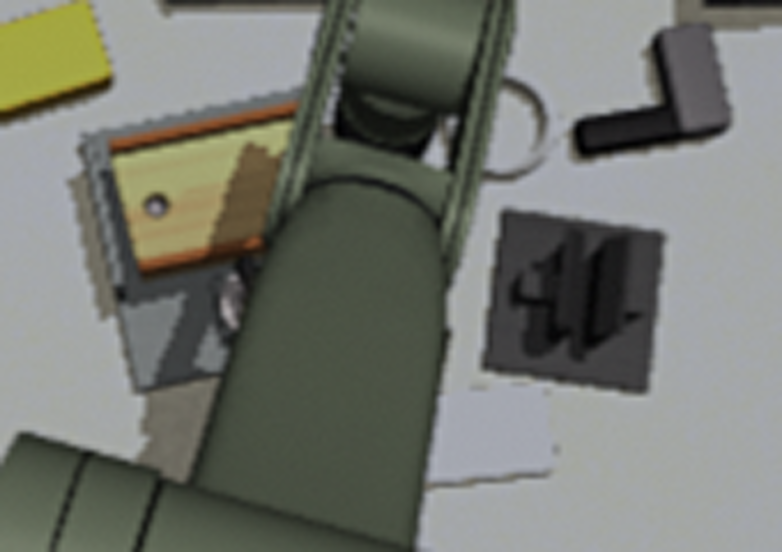

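apply_moves:
  increments:
    - {"dx":0,"dy":0,"dz":-0.2,"twist":0}
    - {"dx":0,"dy":0,"dz":-0.4,"twist":0}
    - {"dx":0,"dy":0,"dz":-0.4,"twist":0}

```text
time: 27.4
position: [0.601, -0.095, 0.0381]
ee_rot: [0.001, 0.634, 0.774, 0.0]
contact_force: [0.0, -1.2, 1.8]
grip_width: 0.594
```

```bash
python3 -c "
from h import *
st()"
```

```text
t 27.4 p [ 0.601  -0.095   0.0381] q [0.001 0.634 0.774 0.   ] F [ 0.  -1.2  1.8] T [-0.03 -0.06 -0.02] g 0.594 j [-0.3   0.49  1.6   0.    1.05 -0.5 ]
```

apply_moves:
  increments:
    - {"dx":0,"dy":0,"dz":0,"twist":0}
    - {"dx":0,"dy":0,"dz":0,"twist":0}
    - {"dx":0,"dy":0,"dz":0,"twist":0}
    - {"dx":0,"dy":0,"dz":0,"twist":0}
    - {"dx":0,"dy":0,"dz":0,"twist":0}
  claw: 0.2

```text
time: 27.9
position: [0.6001, -0.0947, 0.0373]
ee_rot: [-0.0, 0.634, 0.774, -0.0]
contact_force: [0.6, -0.3, -0.7]
grip_width: 0.801
```

```bash
python3 -c "
from h import *
shot('D',['scene','top']);st();crop('D','scene',160,110,310,240,5);crop('D','top',215,135,385,255,4.6)
"
```

```text
t 28.0 p [ 0.6002 -0.0947  0.0373] q [-0.     0.634  0.774 -0.   ] F [ 0.1 -0.1  0.1] T [0.02 0.05 0.01] g 0.8 j [-0.3   0.49  1.6   0.    1.05 -0.5 ]
```

View pics/D_scene_c160_110.png

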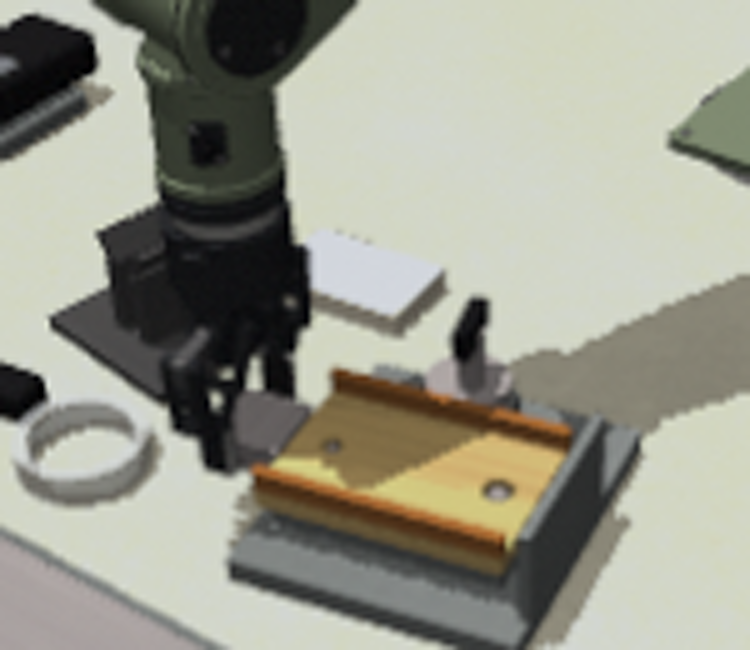

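View pics/D_top_c215_135.png

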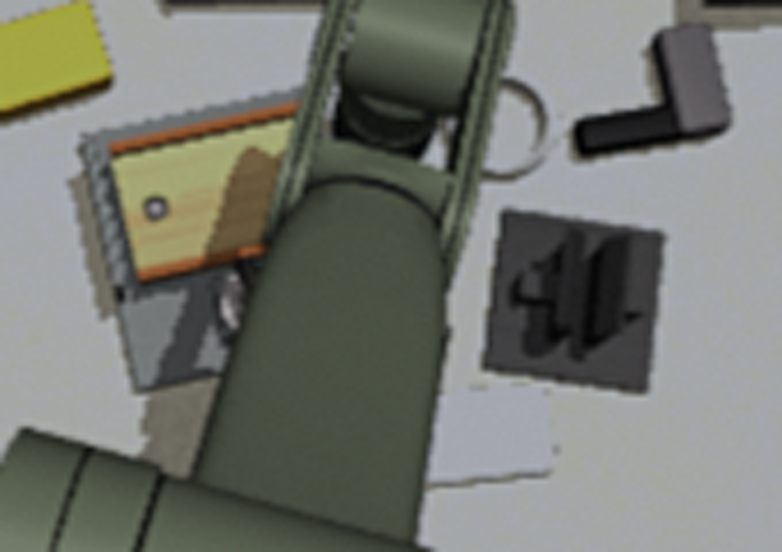

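apply_moves:
  increments:
    - {"dx":0,"dy":0,"dz":3,"twist":0}
    - {"dx":0,"dy":0,"dz":7,"twist":0}
    - {"dx":0,"dy":0,"dz":12,"twist":-8}
    - {"dx":-3,"dy":3,"dz":14,"twist":-16}
    - {"dx":-6,"dy":6,"dz":14,"twist":-24}
    - {"dx":-9,"dy":8,"dz":14,"twist":-32}
    - {"dx":-10.5,"dy":9.3,"dz":14,"twist":-40}
    - {"dx":-10.5,"dy":9.3,"dz":14,"twist":-48}
    - {"dx":-10.5,"dy":9.3,"dz":14,"twist":-56}
    - {"dx":-10.5,"dy":9.3,"dz":14,"twist":-64}
  claw: 0

```text
time: 29.0
position: [0.495, -0.0015, 0.1775]
ee_rot: [0.0, 0.948, 0.318, 0.0]
contact_force: [0.3, 0.3, -0.2]
grip_width: 0.999
```

apply_moves:
  increments:
    - {"dx":0,"dy":0,"dz":0,"twist":-8}
    - {"dx":0,"dy":0,"dz":0,"twist":-16}
    - {"dx":0,"dy":0,"dz":0,"twist":-21}
    - {"dx":0,"dy":0,"dz":0,"twist":-21}

```text
time: 29.4
position: [0.4952, -0.0017, 0.1774]
ee_rot: [0.0, 0.99, 0.142, 0.0]
contact_force: [-0.5, -0.5, -0.0]
grip_width: 1.002
```

```bash
python3 -c "
from h import *
shot('E',['scene','top']);st();crop('E','scene',160,110,310,240,5)
o=r.get_obs()['ee_rot']; print('yhead',np.degrees(2*np.arctan2(o[2],o[1]))-90)
"
```

```text
t 29.5 p [ 0.4952 -0.0018  0.1774] q [0.    0.99  0.143 0.   ] F [-0.6  0.1 -0.5] T [0.02 0.03 0.04] g 1.003 j [-0.18  0.09  1.79  0.    1.26  1.1 ]
yhead -73.53577343876566
```

View pics/E_scene_c160_110.png

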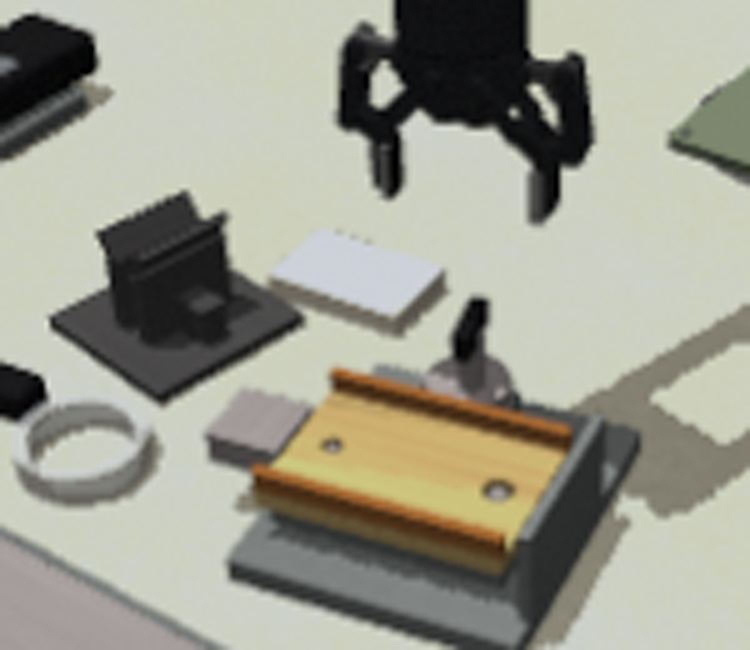

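View pics/E_top.png

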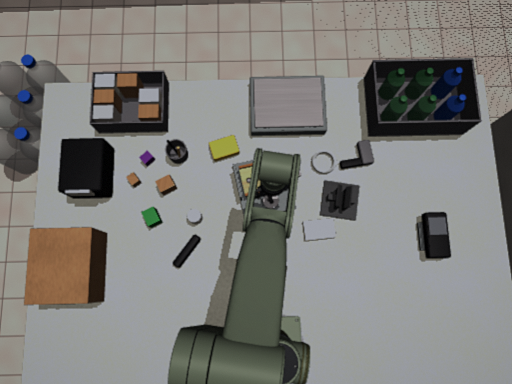

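apply_moves:
  increments:
    - {"dx":0,"dy":0,"dz":-3,"twist":0}
    - {"dx":0,"dy":0,"dz":-6,"twist":0}
    - {"dx":0,"dy":0,"dz":-8,"twist":0}
    - {"dx":0,"dy":0,"dz":-9.2,"twist":0}
    - {"dx":0,"dy":0,"dz":-9.2,"twist":0}
    - {"dx":0,"dy":0,"dz":-9.2,"twist":0}

```text
time: 30.1
position: [0.4958, -0.0019, 0.0859]
ee_rot: [0.0, 0.99, 0.142, 0.0]
contact_force: [0.5, 0.3, 0.4]
grip_width: 0.999
```

apply_moves:
  increments:
    - {"dx":0,"dy":0,"dz":0,"twist":0}
    - {"dx":0,"dy":0,"dz":0,"twist":0}
    - {"dx":0,"dy":0,"dz":0,"twist":0}
    - {"dx":0,"dy":0,"dz":0,"twist":0}
    - {"dx":0,"dy":0,"dz":0,"twist":0}
    - {"dx":0,"dy":0,"dz":0,"twist":0}
    - {"dx":0,"dy":0,"dz":0,"twist":0}
    - {"dx":0,"dy":0,"dz":0,"twist":0}
  claw: 1
  grip_force: 60

```text
time: 30.9
position: [0.4951, -0.0007, 0.0858]
ee_rot: [-0.001, 0.99, 0.143, -0.0]
contact_force: [-3.1, 5.4, 5.5]
grip_width: 0.144
```

```bash
python3 -c "
from h import *
st()"
```

```text
t 30.9 p [ 0.4951 -0.0007  0.0858] q [-0.001  0.99   0.143 -0.   ] F [-3.1  5.4  5.5] T [0.75 0.29 0.66] g 0.144 j [-0.18  0.21  1.86  0.    1.06  1.11]
```

Gripped (12 mm). Turning forward ~75° first.

apply_moves:
  increments:
    - {"dx":0,"dy":0,"dz":0,"twist":7}
    - {"dx":0,"dy":0,"dz":0,"twist":14}
    - {"dx":0,"dy":0,"dz":0,"twist":21}
    - {"dx":0,"dy":0,"dz":0,"twist":28}
    - {"dx":0,"dy":0,"dz":0,"twist":35}
    - {"dx":0,"dy":0,"dz":0,"twist":42}
    - {"dx":0,"dy":0,"dz":0,"twist":49}
    - {"dx":0,"dy":0,"dz":0,"twist":56}
    - {"dx":0,"dy":0,"dz":0,"twist":63}
    - {"dx":0,"dy":0,"dz":0,"twist":70}

```text
time: 31.9
position: [0.4963, -0.0017, 0.0858]
ee_rot: [0.001, 0.728, 0.686, 0.001]
contact_force: [2.9, 2.3, 0.2]
grip_width: 0.144
```

apply_moves:
  increments:
    - {"dx":0,"dy":0,"dz":0,"twist":4}
    - {"dx":0,"dy":0,"dz":0,"twist":7}
    - {"dx":0,"dy":0,"dz":0,"twist":7}

```text
time: 32.2
position: [0.4965, -0.0017, 0.0859]
ee_rot: [0.001, 0.686, 0.727, 0.001]
contact_force: [2.4, 2.5, 1.0]
grip_width: 0.139
```

```bash
python3 -c "
from h import *
st()
o=r.get_obs()['ee_rot']; print('yhead',np.degrees(2*np.arctan2(o[2],o[1]))-90)"
```

```text
t 32.2 p [ 0.4965 -0.0017  0.0859] q [0.001 0.686 0.727 0.001] F [2.4 2.5 1. ] T [ 0.37 -0.38  0.08] g 0.139 j [-0.18  0.22  1.86  0.    1.06 -0.24]
yhead 3.301796814181131
```

apply_moves:
  increments:
    - {"dx":0,"dy":0,"dz":0,"twist":3}
    - {"dx":0,"dy":0,"dz":0,"twist":6}
    - {"dx":0,"dy":0,"dz":0,"twist":6}

```text
time: 32.5
position: [0.4967, -0.0017, 0.0858]
ee_rot: [0.001, 0.648, 0.762, 0.001]
contact_force: [3.9, 2.5, 0.1]
grip_width: 0.138
```

```bash
python3 -c "
from h import *
st()
o=r.get_obs()['ee_rot']; print('yhead',np.degrees(2*np.arctan2(o[2],o[1]))-90)"
```

```text
t 32.5 p [ 0.4967 -0.0017  0.0858] q [0.001 0.648 0.762 0.001] F [3.9 2.5 0.1] T [ 0.42 -0.62  0.03] g 0.138 j [-0.18  0.22  1.86  0.    1.06 -0.34]
yhead 9.260340465372082
```

apply_moves:
  increments:
    - {"dx":0,"dy":0,"dz":0,"twist":3}
    - {"dx":0,"dy":0,"dz":0,"twist":6}
    - {"dx":0,"dy":0,"dz":0,"twist":6}

```text
time: 32.8
position: [0.4968, -0.0019, 0.0858]
ee_rot: [0.001, 0.607, 0.795, 0.001]
contact_force: [4.7, 1.3, -1.3]
grip_width: 0.14
```

```bash
python3 -c "
from h import *
st()
o=r.get_obs()['ee_rot']; print('yhead',np.degrees(2*np.arctan2(o[2],o[1]))-90);shot('F');crop('F','scene',180,110,310,240,5)"
```

```text
t 32.8 p [ 0.4968 -0.0019  0.0858] q [0.001 0.607 0.795 0.001] F [ 4.7  1.3 -1.3] T [ 0.38 -0.7   0.01] g 0.14 j [-0.18  0.22  1.86  0.    1.06 -0.44]
yhead 15.252609847615645
```

View pics/F_scene_c180_110.png

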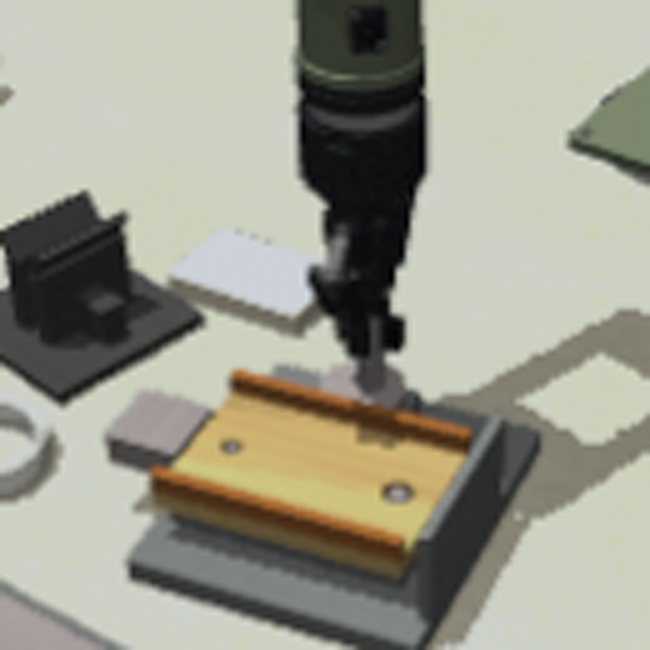

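apply_moves:
  increments:
    - {"dx":0,"dy":0,"dz":0,"twist":3}
    - {"dx":0,"dy":0,"dz":0,"twist":5}
    - {"dx":0,"dy":0,"dz":0,"twist":5}

```text
time: 33.2
position: [0.4968, -0.0019, 0.0858]
ee_rot: [0.001, 0.573, 0.82, 0.001]
contact_force: [6.0, 1.7, 0.3]
grip_width: 0.139
```

```bash
python3 -c "
from h import *
st()
o=r.get_obs()['ee_rot']; print('yhead',np.degrees(2*np.arctan2(o[2],o[1]))-90)"
```

```text
t 33.2 p [ 0.4968 -0.0019  0.0858] q [0.001 0.573 0.82  0.001] F [6.  1.7 0.3] T [ 0.21 -0.69 -0.6 ] g 0.139 j [-0.18  0.22  1.86  0.    1.06 -0.53]
yhead 20.112591696904133
```

apply_moves:
  increments:
    - {"dx":0,"dy":0,"dz":0,"twist":2}
    - {"dx":0,"dy":0,"dz":0,"twist":2}
    - {"dx":0,"dy":0,"dz":0,"twist":2}

```text
time: 33.5
position: [0.4969, -0.0019, 0.0859]
ee_rot: [0.002, 0.559, 0.829, 0.001]
contact_force: [4.8, 1.2, -1.0]
grip_width: 0.138
```

```bash
python3 -c "
from h import *
st()
o=r.get_obs()['ee_rot']; print('yhead',np.degrees(2*np.arctan2(o[2],o[1]))-90)"
```

```text
t 33.5 p [ 0.4969 -0.0019  0.0859] q [0.002 0.559 0.829 0.001] F [ 4.8  1.2 -1. ] T [ 0.29 -0.73 -0.77] g 0.138 j [-0.18  0.22  1.86  0.    1.06 -0.56]
yhead 22.062529111562398
```

apply_moves:
  increments:
    - {"dx":0,"dy":0,"dz":0,"twist":0}
    - {"dx":0,"dy":0,"dz":0,"twist":0}
    - {"dx":0,"dy":0,"dz":0,"twist":0}
    - {"dx":0,"dy":0,"dz":0,"twist":0}
    - {"dx":0,"dy":0,"dz":3,"twist":0}
    - {"dx":0,"dy":0,"dz":7,"twist":0}
    - {"dx":0,"dy":0,"dz":12,"twist":0}
    - {"dx":-5,"dy":0,"dz":15,"twist":0}
    - {"dx":-8,"dy":-5,"dz":15,"twist":0}
    - {"dx":-8,"dy":-8,"dz":15,"twist":0}
  claw: 0.3

```text
time: 34.5
position: [0.4134, -0.0815, 0.2367]
ee_rot: [0.001, 0.555, 0.832, -0.0]
contact_force: [0.8, -0.8, 0.0]
grip_width: 0.701
```

```bash
python3 -c "
from h import *
shot('G');st();crop('G','scene',180,130,310,230,5);crop('G','top',115,130,285,250,4.6)"
```

```text
t 34.6 p [ 0.4143 -0.0852  0.2361] q [ 0.001  0.559  0.829 -0.001] F [ 0.2  0.7 -1. ] T [ 0.03 -0.   -0.03] g 0.699 j [-0.41 -0.14  1.88 -0.    1.39 -0.79]
```

View pics/G_scene_c180_130.png

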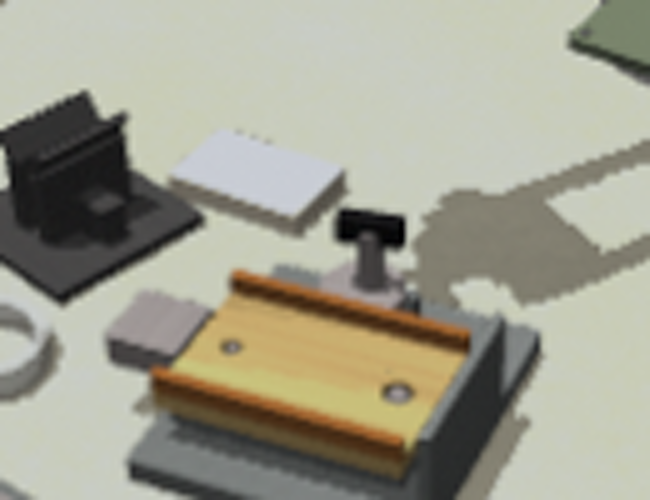

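View pics/G_top_c115_130.png

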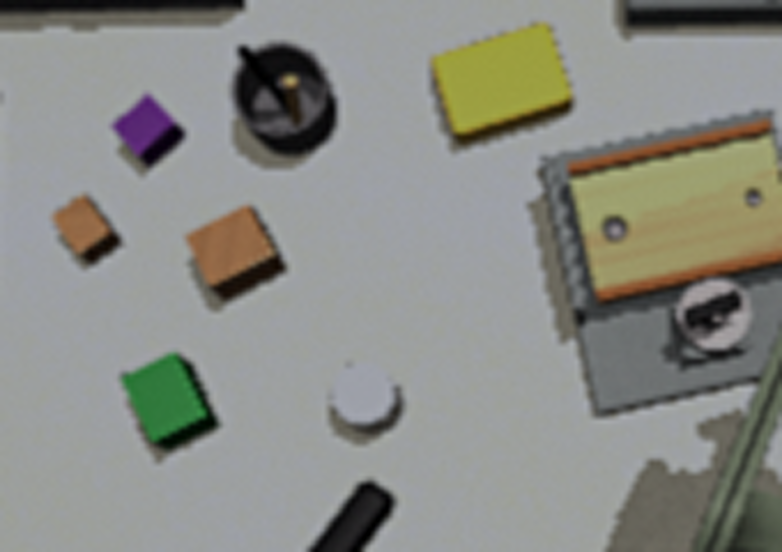

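View pics/G_scene.png

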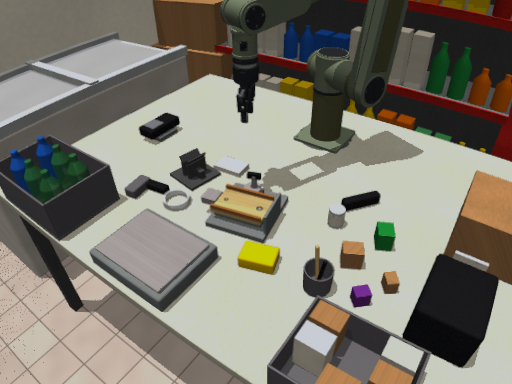

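```bash
cat > meas.py <<'E'
from h import *
def meas(tag):
    im=np.load(f'pics/{tag}_top.npy'); hsv=cv2.cvtColor(im,cv2.COLOR_RGB2HSV)
    out={}
    m=cv2.inRange(hsv,(5,90,125),(18,255,255)); m[:165]=0; m[225:]=0; m[:,:120]=0; m[:,230:]=0
    for c in cv2.findContours(m,0,1)[0]:
        if cv2.contourArea(c)<25: continue
        r_=cv2.minAreaRect((onz('top',c[:,0,:],.06)[:,:2]*1000).astype(np.float32)); print('brown',c[:,0].mean(0),np.round(r_[0],1),np.round(r_[1],1),round(r_[2],1))
    return im,hsv
im,hsv=meas('G')
print(im[216,188:202].tolist()); print(im[208:226,194].tolist())
E
python3 meas.py; python3 -c "
from h import *
crop('G','scene',300,180,420,310,4.5)"
```

```text
brown [164.31111111 183.04444444] [564.1 366.4] [42.6 52.9] 26.3
brown [131.85185185 178.2962963 ] [583.8 480.3] [35.  28.4] 36.7
[[157, 160, 168], [158, 161, 170], [158, 161, 169], [157, 159, 167], [157, 160, 168], [157, 160, 168], [156, 160, 168], [157, 160, 168], [157, 160, 168], [157, 160, 169], [159, 162, 170], [161, 164, 173], [131, 134, 141], [82, 81, 81]]
[[157, 160, 160], [157, 160, 169], [158, 161, 170], [157, 160, 169], [158, 161, 169], [158, 160, 169], [157, 160, 168], [158, 160, 169], [156, 160, 168], [157, 160, 169], [157, 160, 168], [159, 162, 170], [161, 164, 173], [145, 148, 156], [78, 79, 80], [52, 49, 44], [80, 76, 69], [102, 99, 89]]
```

View pics/G_scene_c300_180.png

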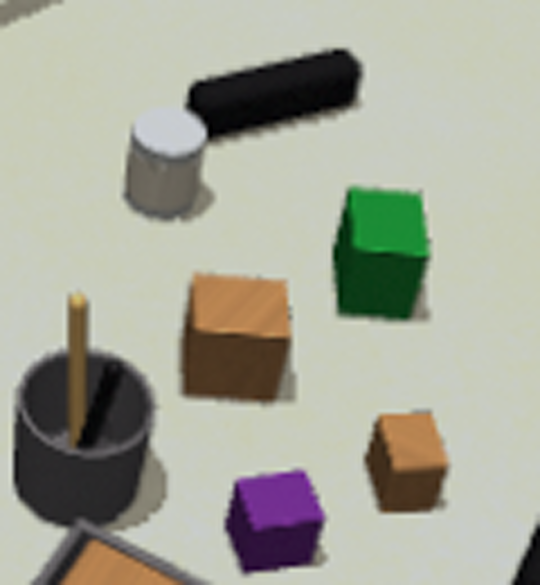

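apply_moves:
  increments:
    - {"dx":1.5,"dy":4.5,"dz":-1,"twist":4}
    - {"dx":3,"dy":9,"dz":-2,"twist":4}
    - {"dx":15,"dy":45.1,"dz":-4,"twist":4}
    - {"dx":15,"dy":45.1,"dz":-6,"twist":4}
    - {"dx":15,"dy":45.1,"dz":-6,"twist":4}
    - {"dx":15,"dy":45.1,"dz":-6,"twist":4}
    - {"dx":15,"dy":45.1,"dz":-6,"twist":4}
    - {"dx":15,"dy":45.1,"dz":-6,"twist":4}
    - {"dx":15,"dy":45.1,"dz":-6,"twist":4}
    - {"dx":15,"dy":45.1,"dz":-6,"twist":4}
  claw: 0

```text
time: 35.6
position: [0.5645, 0.3733, 0.1738]
ee_rot: [-0.001, 0.526, 0.85, -0.0]
contact_force: [0.5, -0.8, 0.3]
grip_width: 0.999
```

apply_moves:
  increments:
    - {"dx":0,"dy":0,"dz":0,"twist":0}
    - {"dx":0,"dy":0,"dz":0,"twist":0}

```text
time: 35.8
position: [0.5641, 0.37, 0.1739]
ee_rot: [-0.001, 0.527, 0.85, -0.001]
contact_force: [-1.0, -0.5, -0.4]
grip_width: 0.999
```

```bash
python3 -c "
from h import *
shot('H');st();crop('H','scene',290,140,450,300,4)
o=r.get_obs()['ee_rot']; print('yhead',np.degrees(2*np.arctan2(o[2],o[1]))-90)"
```

```text
t 35.9 p [0.5646 0.3685 0.1749] q [-0.     0.527  0.85  -0.001] F [ 0.4 -0.5 -0.3] T [-0.01 -0.05  0.04] g 1.002 j [ 0.45  0.46  1.33 -0.    1.35 -0.01]
yhead 26.328603662123356
```

View pics/H_scene_c290_140.png

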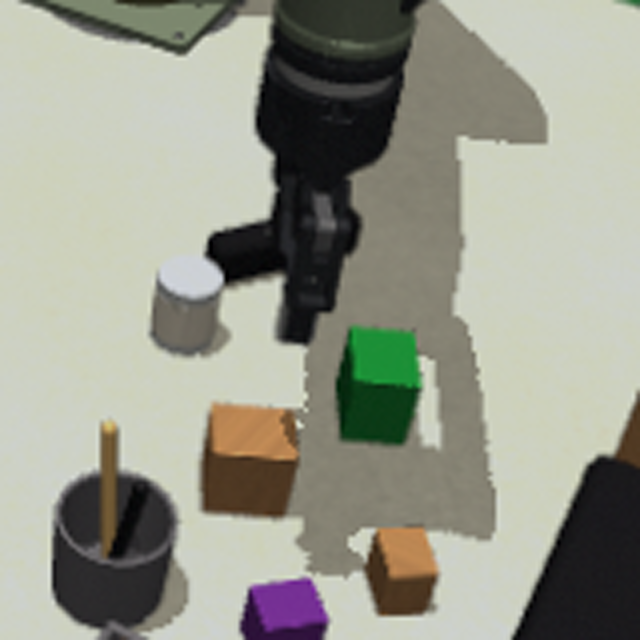

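```bash
python3 -c "
from h import *
print((proj('scene',[[.564,.366,.06]])[0]-[290,140])*4, (proj('scene',[[.564,.366,.0]])[0]-[290,140])*4)
hsv=cv2.cvtColor(np.load('pics/G_scene.npy'),cv2.COLOR_RGB2HSV)
print(st())"
```

```text
[249.70730145 430.63095998] [236.65165772 490.72288825]
t 35.9 p [0.5646 0.3685 0.1749] q [-0.     0.527  0.85  -0.001] F [ 0.4 -0.5 -0.3] T [-0.01 -0.05  0.04] g 1.002 j [ 0.45  0.46  1.33 -0.    1.35 -0.01]
None
```

apply_moves:
  increments:
    - {"dx":0,"dy":-0.2,"dz":-4,"twist":0}
    - {"dx":0,"dy":-0.2,"dz":-8,"twist":0}
    - {"dx":0,"dy":-0.2,"dz":-12,"twist":0}
    - {"dx":0,"dy":-0.2,"dz":-14,"twist":0}
    - {"dx":0,"dy":-0.2,"dz":-15,"twist":0}
    - {"dx":0,"dy":-0.2,"dz":-15,"twist":0}
    - {"dx":0,"dy":-0.2,"dz":-15,"twist":0}

```text
time: 36.6
position: [0.5665, 0.3672, 0.0272]
ee_rot: [0.001, 0.528, 0.849, 0.001]
contact_force: [-0.6, 0.0, 0.9]
grip_width: 0.998
```

apply_moves:
  increments:
    - {"dx":0,"dy":0,"dz":0,"twist":0}
    - {"dx":0,"dy":0,"dz":0,"twist":0}
    - {"dx":0,"dy":0,"dz":0,"twist":0}
    - {"dx":0,"dy":0,"dz":0,"twist":0}
    - {"dx":0,"dy":0,"dz":0,"twist":0}
    - {"dx":0,"dy":0,"dz":0,"twist":0}
  claw: 1
  grip_force: 30

```text
time: 37.2
position: [0.566, 0.3677, 0.0269]
ee_rot: [0.001, 0.527, 0.85, 0.001]
contact_force: [-1.3, -1.1, 5.2]
grip_width: 0.531
```

```bash
python3 -c "
from h import *
st()"
```

```text
t 37.2 p [0.566  0.3677 0.0269] q [0.001 0.527 0.85  0.001] F [-1.3 -1.1  5.2] T [-0.09  0.28 -0.01] g 0.531 j [ 0.45  0.62  1.42  0.    1.1  -0.01]
```

apply_moves:
  increments:
    - {"dx":0,"dy":0,"dz":2,"twist":0}
    - {"dx":0,"dy":0,"dz":6,"twist":0}
    - {"dx":0,"dy":0,"dz":10,"twist":0}
    - {"dx":0.1,"dy":-3,"dz":13.5,"twist":-3}
    - {"dx":0.2,"dy":-7,"dz":14,"twist":-7}
    - {"dx":0.3,"dy":-11.5,"dz":14,"twist":-11}
    - {"dx":0.4,"dy":-16,"dz":14,"twist":-15}
    - {"dx":0.5,"dy":-20.5,"dz":14,"twist":-15.1}
    - {"dx":0.5,"dy":-25,"dz":14,"twist":-15.1}
    - {"dx":0.5,"dy":-29,"dz":14,"twist":-15.1}

```text
time: 38.2
position: [0.5694, 0.0752, 0.1647]
ee_rot: [-0.0, 0.635, 0.773, -0.0]
contact_force: [-0.1, 0.0, -2.1]
grip_width: 0.534
```

apply_moves:
  increments:
    - {"dx":0,"dy":-1.5,"dz":0,"twist":0}
    - {"dx":0,"dy":-2.4,"dz":0,"twist":0}
    - {"dx":0,"dy":-2.4,"dz":0,"twist":0}
    - {"dx":0,"dy":-2.4,"dz":0,"twist":0}

```text
time: 38.6
position: [0.5701, 0.0544, 0.1651]
ee_rot: [-0.0, 0.634, 0.773, 0.0]
contact_force: [0.4, 0.2, -1.9]
grip_width: 0.529
```

```bash
python3 -c "
from h import *
st();shot('I');crop('I','scene',180,80,330,230,4)
o=r.get_obs()['ee_rot']; print('yhead',np.degrees(2*np.arctan2(o[2],o[1]))-90)"
```

```text
t 38.6 p [0.5701 0.0544 0.1651] q [-0.     0.634  0.773  0.   ] F [ 0.4  0.2 -1.9] T [-0.01  0.03  0.04] g 0.529 j [-0.06  0.26  1.61  0.    1.26 -0.25]
yhead 11.36340166916581
```

View pics/I_scene_c180_80.png

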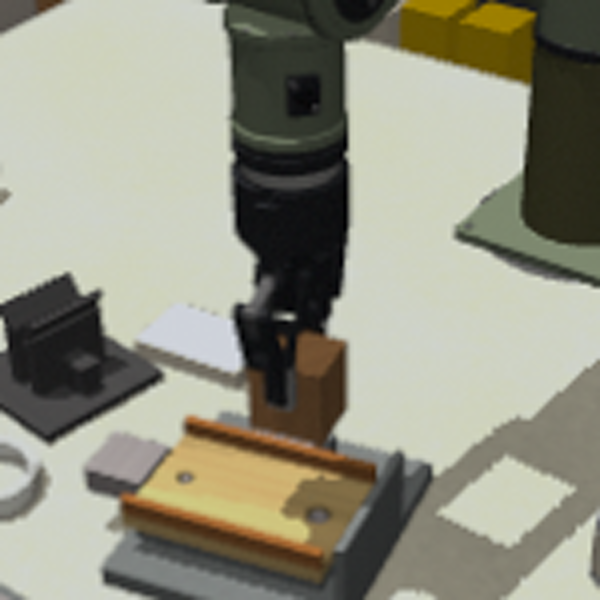

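apply_moves:
  increments:
    - {"dx":0.1,"dy":0,"dz":-3,"twist":0}
    - {"dx":0.1,"dy":0,"dz":-6,"twist":0}
    - {"dx":0.1,"dy":0,"dz":-7.4,"twist":0}
    - {"dx":0.1,"dy":0,"dz":-7.8,"twist":0}
    - {"dx":0.1,"dy":0,"dz":-8.1,"twist":0}
    - {"dx":0.1,"dy":0,"dz":-8.1,"twist":0}

```text
time: 39.3
position: [0.5721, 0.0534, 0.0853]
ee_rot: [0.001, 0.634, 0.773, 0.001]
contact_force: [-0.3, 0.1, -1.4]
grip_width: 0.535
```

```bash
python3 -c "
from h import *
st();shot('J');crop('J','scene',180,80,330,230,4)"
```

```text
t 39.3 p [0.5721 0.0534 0.0853] q [0.001 0.634 0.773 0.001] F [-0.3  0.1 -1.4] T [0.01 0.02 0.04] g 0.535 j [-0.06  0.36  1.67  0.    1.11 -0.25]
```

View pics/J_scene_c180_80.png

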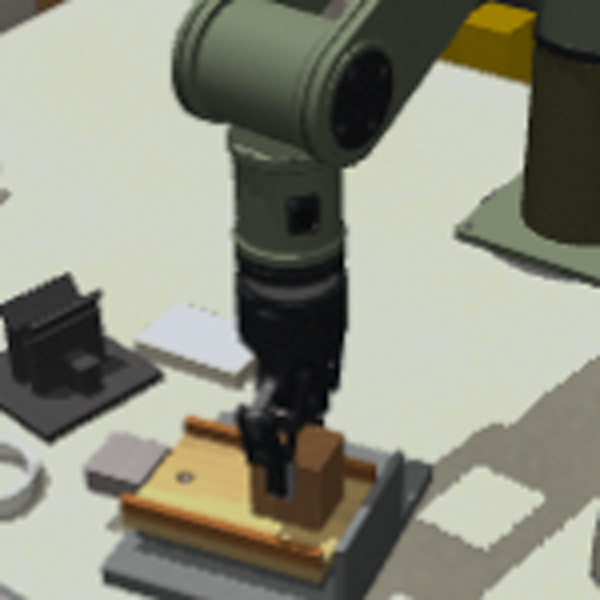

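apply_moves:
  increments:
    - {"dx":0,"dy":0,"dz":-0.15,"twist":0}
    - {"dx":0,"dy":0,"dz":-0.15,"twist":0}

```text
time: 39.6
position: [0.5722, 0.0531, 0.0839]
ee_rot: [0.001, 0.634, 0.773, 0.001]
contact_force: [0.6, 0.6, -0.0]
grip_width: 0.535
```

```bash
python3 -c "
from h import *
st()"
```

```text
t 39.6 p [0.5722 0.0531 0.0839] q [0.001 0.634 0.773 0.001] F [ 0.6  0.6 -0. ] T [ 0.01  0.01 -0.03] g 0.535 j [-0.06  0.37  1.67  0.    1.1  -0.25]
```

apply_moves:
  increments:
    - {"dx":0,"dy":0,"dz":0,"twist":0}
    - {"dx":0,"dy":0,"dz":0,"twist":0}
    - {"dx":0,"dy":0,"dz":0,"twist":0}
    - {"dx":0,"dy":0,"dz":0,"twist":0}
    - {"dx":0,"dy":0,"dz":3,"twist":0}
    - {"dx":0,"dy":0,"dz":7,"twist":0}
    - {"dx":0,"dy":0,"dz":11,"twist":0}
  claw: 0.3

```text
time: 40.3
position: [0.5704, 0.0533, 0.1933]
ee_rot: [-0.001, 0.634, 0.773, -0.001]
contact_force: [0.6, -0.6, -1.3]
grip_width: 0.7
```

```bash
python3 -c "
from h import *
st();shot('L');crop('L','scene',180,80,330,230,4);crop('L','top',170,140,300,240,5)"
```

```text
t 40.3 p [0.5704 0.0533 0.1933] q [-0.001  0.634  0.773 -0.001] F [ 0.6 -0.6 -1.3] T [-0.02  0.01 -0.02] g 0.7 j [-0.06  0.24  1.59  0.    1.32 -0.25]
```

View pics/L_scene_c180_80.png

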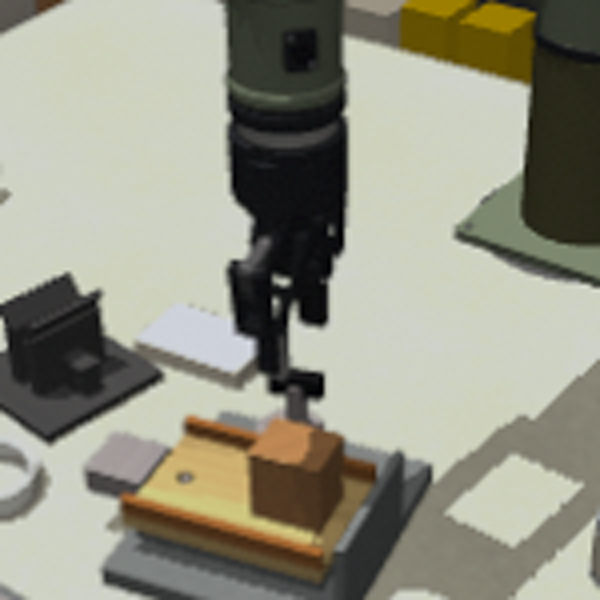

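View pics/L_top_c170_140.png

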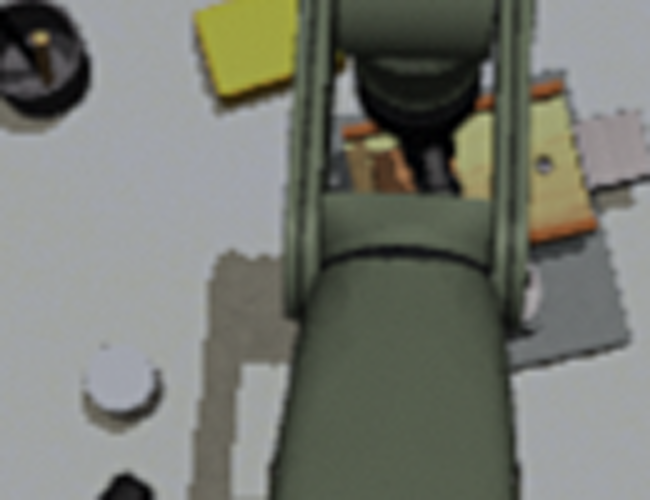

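```bash
python3 -c "
from h import *
print(onz('top',[(193.3,214.6)],.06), onz('scene',[(337.8,209.3)],.06))
crop('L','scene',300,180,420,310,4.5)
im=np.load('pics/L_top.npy').astype(int).sum(2)
print(im[205:226,186:206])
"
```

```text
[[0.44892428 0.26275023 0.06      ]] [[0.44703561 0.2665355  0.06      ]]
[[486 481 488 489 490 487 485 490 487 487 486 486 484 485 481 482 489 488
  487 487]
 [489 487 489 490 486 485 482 486 485 489 488 489 487 488 481 484 488 485
  488 484]
 [483 491 491 486 490 481 484 484 483 490 488 487 488 485 486 483 490 486
  483 484]
 [487 489 487 485 460 467 485 489 485 488 488 487 488 487 489 484 487 486
  487 482]
 [491 482 487 484 436 446 488 495 497 496 495 488 486 483 488 487 485 483
  485 483]
 [487 486 487 492 494 495 500 498 495 498 495 493 490 485 484 480 479 483
  487 487]
 [487 484 491 494 498 494 496 496 494 494 495 497 498 481 475 487 485 480
  485 490]
 [487 491 493 498 494 497 494 499 495 496 497 496 495 467 466 485 488 487
  486 490]
 [478 483 494 496 495 495 495 495 496 495 494 497 497 498 462 439 469 487
  488 491]
 [467 481 498 498 495 498 495 498 498 498 498 495 501 501 393 297 416 491
  489 489]
 [457 463 497 497 497 496 495 496 495 494 499 495 500 504 411 295 409 496
  492 492]
 [435 451 498 496 497 495 494 493 498 496 497 498 503 507 414 249 356 485
  493 489]
 [458 470 502 501 498 495 495 495 498 495 496 495 506 494 382 219 303 450
  494 485]
 [397 375 469 504 502 498 498 496 497 496 499 504 510 431 258 152 301 453
  489 485]
 [382 263 383 491 505 498 502 497 500 503 504 510 483 325 145 145 333 463
  487 483]
 [389 277 333 419 481 509 509 506 509 511 486 456 371 233 154 219 410 495
  485 482]
 [403 295 292 296 376 442 453 454 463 443 358 250 202 157 164 337 469 497
  490 482]
 [431 340 298 282 260 249 240 253 239 194 137 122 127 149 266 426 496 491
  490 485]
 [490 398 303 286 286 265 204 177 155 131 139 152 237 314 427 495 492 489
  486 485]
 [490 435 366 328 298 301 279 266 235 211 228 294 423 491 497 490 490 489
  485 480]
 [494 494 486 431 370 335 300 293 295 336 373 438 491 496 490 491 491 489
  487 484]]
```

View pics/L_scene_c300_180.png

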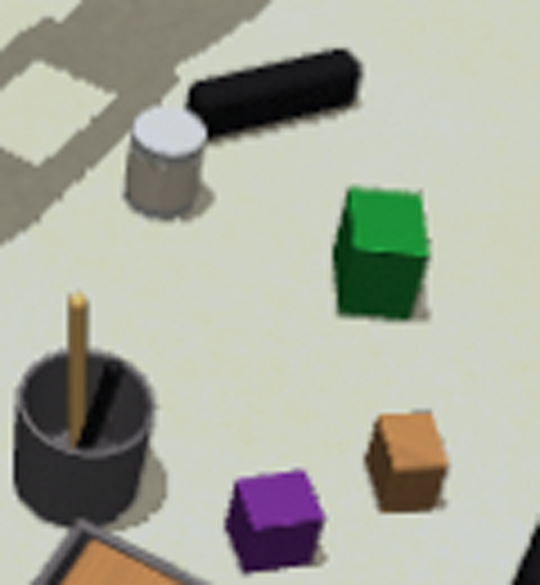

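apply_moves:
  increments:
    - {"dx":0,"dy":4,"dz":0,"twist":7}
    - {"dx":-3,"dy":8,"dz":0,"twist":14}
    - {"dx":-6,"dy":12,"dz":0,"twist":21}
    - {"dx":-9,"dy":16,"dz":-1,"twist":28}
    - {"dx":-12.3,"dy":19,"dz":-3,"twist":35}
    - {"dx":-12.3,"dy":21,"dz":-6,"twist":42}
    - {"dx":-12.3,"dy":21,"dz":-8,"twist":50}
    - {"dx":-12.3,"dy":21,"dz":-8,"twist":50}
    - {"dx":-12.3,"dy":21,"dz":-8,"twist":50}
  claw: 0

```text
time: 41.3
position: [0.4479, 0.263, 0.1125]
ee_rot: [-0.0, 0.25, 0.968, -0.0]
contact_force: [-0.0, 0.5, 0.2]
grip_width: 1.001
```

```bash
python3 -c "
from h import *
shot('M');st();crop('M','scene',290,120,420,250,4.5)
print((proj('scene',[[.448,.2635,.06],[.448,.2635,0]])-[290,120])*4.5)"
```

```text
t 41.4 p [0.4495 0.2632 0.1141] q [0.001 0.25  0.968 0.001] F [-0.5  1.   1.2] T [ 0.03 -0.07 -0.01] g 1.003 j [ 0.36  0.22  1.79 -0.    1.13 -0.7 ]
[[210.24730421 400.94348995]
 [199.74265527 467.81734899]]
```

View pics/M_scene_c290_120.png

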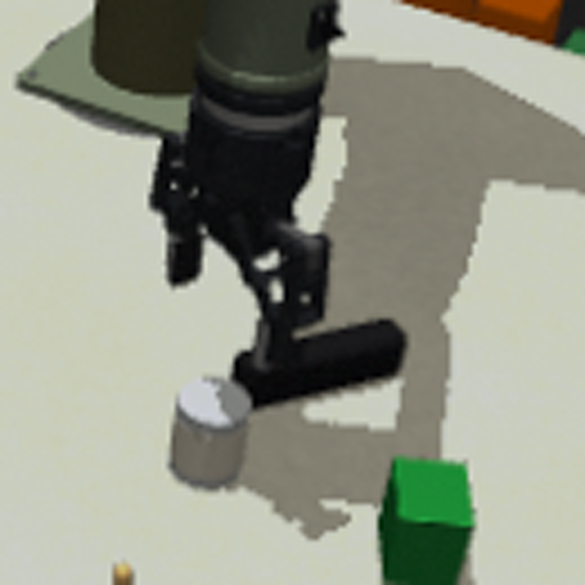

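apply_moves:
  increments:
    - {"dx":0,"dy":0,"dz":-3,"twist":0}
    - {"dx":0,"dy":0,"dz":-6,"twist":0}
    - {"dx":0,"dy":0,"dz":-8,"twist":0}
    - {"dx":0,"dy":0,"dz":-8.6,"twist":0}
    - {"dx":0,"dy":0,"dz":-8.6,"twist":0}
    - {"dx":0,"dy":0,"dz":-8.6,"twist":0}

```text
time: 42.0
position: [0.4499, 0.2636, 0.0285]
ee_rot: [0.001, 0.249, 0.969, 0.001]
contact_force: [0.9, -0.2, 0.4]
grip_width: 1.0
```

apply_moves:
  increments:
    - {"dx":0,"dy":0,"dz":0,"twist":0}
    - {"dx":0,"dy":0,"dz":0,"twist":0}
    - {"dx":0,"dy":0,"dz":0,"twist":0}
    - {"dx":0,"dy":0,"dz":0,"twist":0}
    - {"dx":0,"dy":0,"dz":0,"twist":0}
    - {"dx":0,"dy":0,"dz":0,"twist":0}
  claw: 1
  grip_force: 40

```text
time: 42.6
position: [0.449, 0.2635, 0.028]
ee_rot: [0.001, 0.248, 0.969, 0.0]
contact_force: [-1.7, -1.6, 6.9]
grip_width: 0.55
```

```bash
python3 -c "
from h import *
shot('N');st();crop('N','scene',290,120,420,250,4.5)"
```

```text
t 42.7 p [0.449  0.2635 0.028 ] q [0.001 0.248 0.969 0.   ] F [-1.1 -1.5  6.3] T [-0.22  0.16 -0.  ] g 0.553 j [ 0.36  0.36  1.83 -0.    0.95 -0.7 ]
```

View pics/N_scene_c290_120.png

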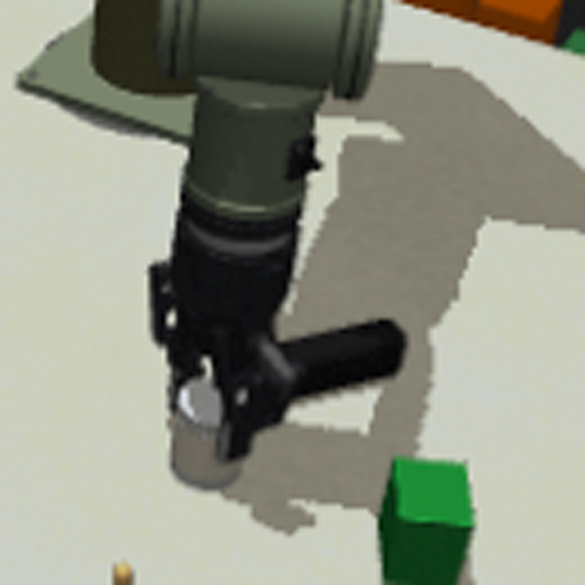

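apply_moves:
  increments:
    - {"dx":0,"dy":0,"dz":2,"twist":0}
    - {"dx":0,"dy":0,"dz":6,"twist":-4}
    - {"dx":0,"dy":0,"dz":10,"twist":-11}
    - {"dx":0,"dy":0,"dz":14,"twist":-18}
    - {"dx":1.5,"dy":-3,"dz":16.5,"twist":-25}
    - {"dx":3.5,"dy":-7,"dz":17,"twist":-32}
    - {"dx":5.5,"dy":-11,"dz":17,"twist":-39}
    - {"dx":7.5,"dy":-15.5,"dz":17,"twist":-46}
    - {"dx":9.5,"dy":-20,"dz":17,"twist":-50}
    - {"dx":11.5,"dy":-24,"dz":17,"twist":-50}

```text
time: 43.7
position: [0.5629, 0.0212, 0.1959]
ee_rot: [-0.001, 0.635, 0.772, -0.0]
contact_force: [0.9, 1.1, -2.5]
grip_width: 0.549
```

apply_moves:
  increments:
    - {"dx":1.5,"dy":-3,"dz":0,"twist":0}
    - {"dx":2.3,"dy":-4.9,"dz":0,"twist":0}
    - {"dx":2.3,"dy":-4.9,"dz":0,"twist":0}
    - {"dx":2.3,"dy":-4.9,"dz":0,"twist":0}

```text
time: 44.1
position: [0.5854, -0.0257, 0.1957]
ee_rot: [-0.001, 0.635, 0.773, -0.0]
contact_force: [0.7, 0.4, -2.5]
grip_width: 0.551
```

```bash
python3 -c "
from h import *
st();shot('O');crop('O','scene',180,80,330,230,4)
o=r.get_obs()['ee_rot']; print('yhead',np.degrees(2*np.arctan2(o[2],o[1]))-90)"
```

```text
t 44.1 p [ 0.5854 -0.0257  0.1957] q [-0.001  0.635  0.773 -0.   ] F [ 0.7  0.4 -2.5] T [ 0.06 -0.01  0.02] g 0.551 j [-0.19  0.26  1.55  0.    1.33 -0.39]
yhead 11.304687314293332
```

View pics/O_scene_c180_80.png

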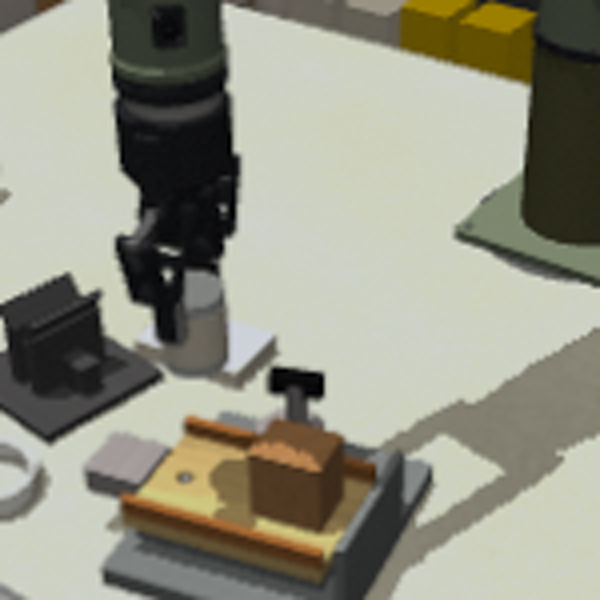

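apply_moves:
  increments:
    - {"dx":0.1,"dy":0,"dz":-3,"twist":0}
    - {"dx":0.1,"dy":0,"dz":-6,"twist":0}
    - {"dx":0.1,"dy":0,"dz":-9,"twist":0}
    - {"dx":0.1,"dy":0,"dz":-10.4,"twist":0}
    - {"dx":0.1,"dy":0,"dz":-10.8,"twist":0}
    - {"dx":0.1,"dy":0,"dz":-11.1,"twist":0}
    - {"dx":0.1,"dy":0,"dz":-11.2,"twist":0}
    - {"dx":0.1,"dy":0,"dz":-11.2,"twist":0}

```text
time: 45.0
position: [0.5884, -0.0259, 0.0864]
ee_rot: [0.001, 0.634, 0.773, 0.001]
contact_force: [-0.2, 0.1, -1.6]
grip_width: 0.551
```

```bash
python3 -c "
from h import *
st();shot('P');crop('P','scene',180,80,330,230,4)"
```

```text
t 45.0 p [ 0.5884 -0.0259  0.0864] q [0.001 0.634 0.773 0.001] F [-0.2  0.1 -1.6] T [ 0.02 -0.01 -0.04] g 0.551 j [-0.19  0.39  1.63  0.    1.12 -0.39]
```

View pics/P_scene_c180_80.png

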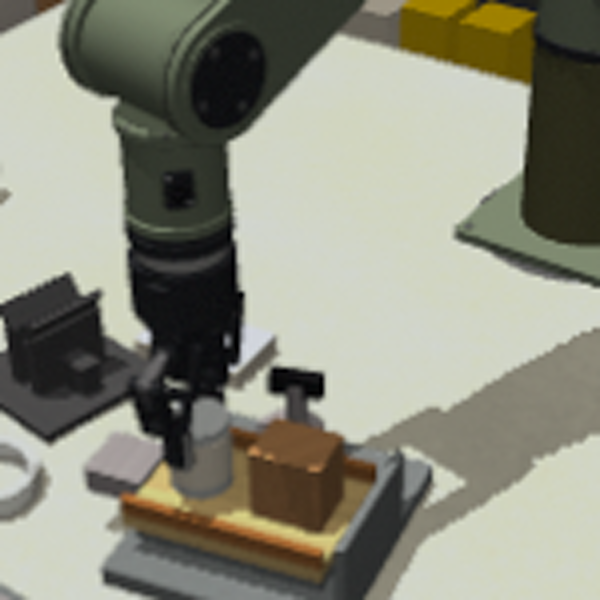

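apply_moves:
  increments:
    - {"dx":0,"dy":0,"dz":-0.15,"twist":0}
    - {"dx":0,"dy":0,"dz":-0.2,"twist":0}
    - {"dx":0,"dy":0,"dz":-0.2,"twist":0}

```text
time: 45.4
position: [0.5882, -0.026, 0.0851]
ee_rot: [0.001, 0.634, 0.773, 0.001]
contact_force: [-1.8, 1.7, 5.1]
grip_width: 0.553
```

```bash
python3 -c "
from h import *
st()"
```

```text
t 45.4 p [ 0.5882 -0.026   0.0851] q [0.001 0.634 0.773 0.001] F [-1.8  1.7  5.1] T [ 0.13  0.46 -0.01] g 0.553 j [-0.19  0.39  1.63 -0.    1.12 -0.39]
```

apply_moves:
  increments:
    - {"dx":0,"dy":0,"dz":0,"twist":0}
    - {"dx":0,"dy":0,"dz":0,"twist":0}
    - {"dx":0,"dy":0,"dz":0,"twist":0}
    - {"dx":0,"dy":0,"dz":0,"twist":0}
    - {"dx":0,"dy":0,"dz":3,"twist":0}
    - {"dx":0,"dy":0,"dz":7,"twist":0}
    - {"dx":0,"dy":0,"dz":12,"twist":0}
    - {"dx":0,"dy":0,"dz":16,"twist":0}
    - {"dx":-5,"dy":-5,"dz":16,"twist":0}
    - {"dx":-10,"dy":-10,"dz":16,"twist":0}
  claw: 0.3

```text
time: 46.4
position: [0.5175, -0.097, 0.2453]
ee_rot: [0.003, 0.633, 0.774, 0.001]
contact_force: [0.3, -1.2, -0.1]
grip_width: 0.7
```

apply_moves:
  increments:
    - {"dx":-4,"dy":-4,"dz":0,"twist":0}
    - {"dx":-8,"dy":-8,"dz":0,"twist":0}
    - {"dx":-10,"dy":-12,"dz":0,"twist":0}
    - {"dx":-10,"dy":-15,"dz":0,"twist":0}
    - {"dx":-10,"dy":-15,"dz":0,"twist":0}

```text
time: 46.9
position: [0.4154, -0.2505, 0.2432]
ee_rot: [0.001, 0.637, 0.771, -0.001]
contact_force: [-0.1, 0.5, 0.9]
grip_width: 0.7
```

```bash
python3 -c "
from h import *
st();shot('Q');crop('Q','scene',180,120,330,240,5);crop('Q','top',200,130,370,250,4.6)"
```

```text
t 46.9 p [ 0.4154 -0.2505  0.2432] q [ 0.001  0.637  0.771 -0.001] F [-0.1  0.5  0.9] T [ 0.03 -0.    0.  ] g 0.7 j [-0.72  0.    1.74 -0.    1.4  -0.91]
```

View pics/Q_scene_c180_120.png

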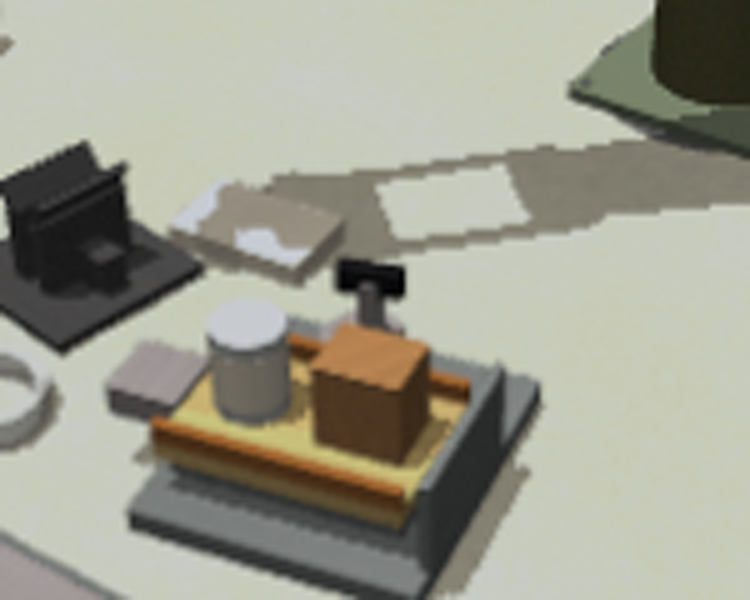

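View pics/Q_top_c200_130.png

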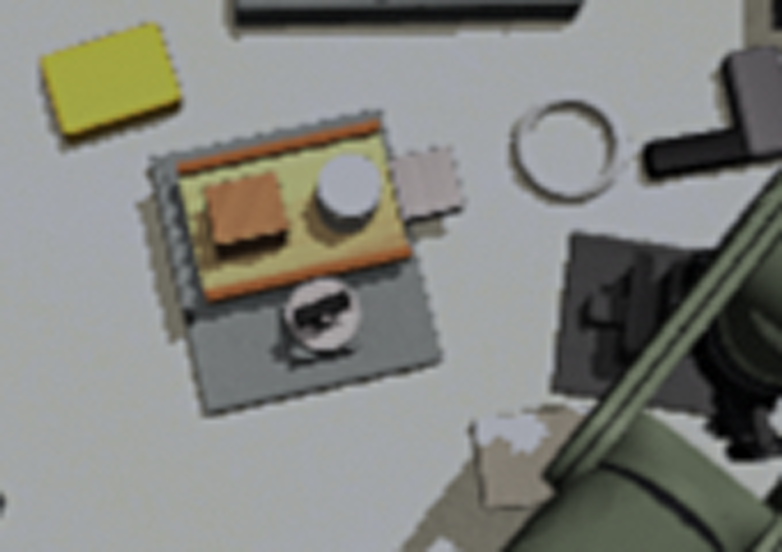

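View pics/Q_scene.png

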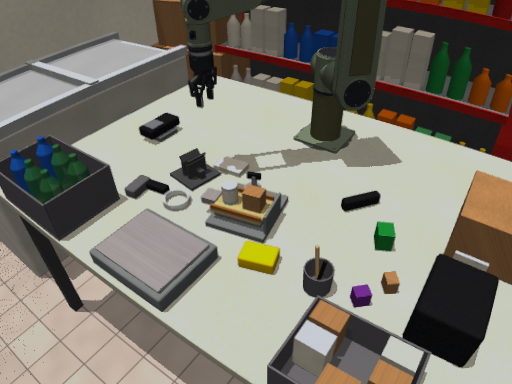

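```bash
python3 -c "
from h import *
th=np.radians(101.2); o=np.array([.579,.0139])
R=np.array([[np.cos(th),np.sin(th)],[-np.sin(th),np.cos(th)]])
f=lambda p,z:np.round(R@(onz('top',[(p[0]/4.6+200,p[1]/4.6+130)],z)[0,:2]-o)*1000,1)
print('carton',f((245,208),.117),'cyl',f((349,188),.117))
print('fence corners',f((177,165),.071),f((381,124),.071),f((411,252),.071),f((207,297),.071))
print('tongue',f((392,160),.063),f((455,147),.063),f((463,205),.063))
print('tape',onz('top',[(567/4.6+200,149/4.6+130)],.02)[0], onz('top',[(500/4.6+215,128/4.6+135)],.02)[0])
st()"
```

```text
carton [38.6  0.6] cyl [-40.2   2.4]
fence corners [ 79.7 -55.1] [-80.8 -53.1] [-79.8  50.4] [79.2 51. ]
tongue [-83.5 -25.3] [-133.5  -24.9] [-128.6   21.4]
tape [ 0.63775663 -0.20624705  0.02      ] [ 0.63607359 -0.20774929  0.02      ]
t 47.0 p [ 0.4162 -0.2469  0.2427] q [-0.     0.635  0.772  0.   ] F [-1.3  1.4  0.7] T [-0.01 -0.01  0.02] g 0.703 j [-0.71  0.    1.74  0.    1.4  -0.91]
```

```bash
python3 -c "
from h import *
print(r.hand_in())"
```

```text
the job is handed in; nothing more can be done
None
```

The counter display is changed over and handed in at about 47 s. The plate is on both pins with the fences up and the cam knob is turned tight. Both products present, the brown carton and the grey-topped cylinder (tin or tub), stand between the fences.

**What I did:** I turned the cam back to its open stop and lifted the plate. The tool only turns about the vertical, so I tilted the plate by pushing its end against the back stop wall. That tilt did not go as planned: the plate slipped out of the grip and fell. It landed fences up across the tape roll and the scanner's handle. I picked it up again, turned it half round and set it on the pins. Then I turned the cam forward until the torque rose to about 0.8 N m, at roughly 1.6 rad, and placed the two products.

**Last checks, from the pictures:**
- **Plate:** the corner and pin positions put it within about 2 mm of its seated place.
- **Products:** in the plate's area, the carton is at about x +39, y +1 mm and the cylinder at about x -40, y +2 mm. Both look upright.
- **Other things on the counter:** the tape is about 2 mm from its starting place. The scanner, which also took the fall, and the rest look unmoved in the pictures; I did not measure them.
- **Robot:** the gripper is clear of everything.

**Not checked directly:** I judged the cam's pressing force only from the turning torque, and the plate's flatness only by eye. While I was placing the plate, the two cameras disagreed by about 5 mm on where its holes were. I settled that by seeing the pins inside the holes.

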